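# Fill the hall book rack and pin its sliding end

### The job

Put all the small grey books that stand about on the console into the wooden book rack: slide its movable end open, stand the books upright side by side between the ends, then slide the movable end shut until it presses firmly but gently on the row and no gaps are left. After that, lock it by pushing both loose pins fully home through the two holes of the movable end's brass plate into the rail behind, and leave the ornaments where they are.

Things in the scene. Friction and masses are not known exactly. Their poses are not given: they have to be found in the camera images.
- rack: Fixed wooden book rack. Origin: underside (console top), on the centre line, at the inner face of the fixed end. +y runs to the sliding end, +x across to the back, z up. Book floor 10 mm high, clear x -35 to 39 mm, y 0 to 240. Fixed end: y -14 to 0, 110 mm high. Back fence: x 39 to 49, 40 mm high. Near rail: x -65 to -35, 52 mm high.
- rail_slot (a point): On the rack: near face of the rail, centre of the first of five slots through the rail along x, each 20 mm wide (y), 16 mm high, 32 mm above the console, at y = 6, 46, 86, 126, 166 mm of the rack (this one: 6). With 2, 3 or 4 books squeezed together, both holes of the sliding end stand before slots. Axes as the rack's.
- slider (a joint): Sliding end: value = clear gap (m) between the fixed end's inner face and the pressing face; 0 shut, 0.210 fully open. Slides along the rack's y, stays where left, takes about 2 N plus 8 N per m/s. It is a panel 68 mm wide, 15 mm thick, its top 110 mm above the console.
- sliding_end: The sliding end itself (panel with cork facing, brass plate and knob). Origin in its pressing face (the cork), on the rack's centre line, at console height; axes as the rack's.
- knob (a point): Middle of the brass knob on top of the sliding end: upright cylinder 22 mm across and 36 mm tall (110 to 146 mm above the console); this point is at 128 mm, 9 mm beyond the pressing face (+y).
- hole_1 (a point): Centre of the first pin hole (17 x 17 mm) in the near face of the sliding end's brass plate, 32 mm above the console, 6 mm beyond the pressing face (+y). Axes as the rack's: the pin goes in along +x. The plate is 10 mm thick (rack x -77 to -67), 64 mm high, and reaches from 92 mm before to 24 mm beyond the pressing face.
- hole_2 (a point): Centre of the second pin hole in the same face, alike, 80 mm nearer to the fixed end than the first.
- book_1: Small grey cloth-bound book, 60 mm (its x, spine to fore-edge) by 40 mm thick (its y) by 104 mm high (its z), 160 g, standing upright. Origin: centre of its underside. Two to four books are present; None from the start means absent.
- book_2: Small grey cloth-bound book, 60 mm (its x, spine to fore-edge) by 40 mm thick (its y) by 104 mm high (its z), 160 g, standing upright. Origin: centre of its underside. Two to four books are present; None from the start means absent.
- book_3: Small grey cloth-bound book, 60 mm (its x, spine to fore-edge) by 40 mm thick (its y) by 104 mm high (its z), 160 g, standing upright. Origin: centre of its underside. Two to four books are present; None from the start means absent.
- book_4: Small grey cloth-bound book, 60 mm (its x, spine to fore-edge) by 40 mm thick (its y) by 104 mm high (its z), 160 g, standing upright. Origin: centre of its underside. Two to four books are present; None from the start means absent.
- pin_a: Loose lock pin lying flat (the two are alike). Dark wooden grip 60 mm long (x = -30 to +30), 18 mm wide (y), 30 mm high (z), about 90 g in all; from its +x end a steel shank 12 mm across runs 38 mm along +x, its axis 15 mm above the underside, the tip chamfered. Left home in the holes, the grip droops up to 0.2 rad. Origin: centre of the underside of the grip.
- shoulder_a (a point): On pin_a: where the shank leaves the grip, on the shank's axis (x = 30, z = 15 mm in the pin's frame). It meets the brass plate's outer face when the pin is fully home.
- pin_b: Loose lock pin lying flat (the two are alike). Dark wooden grip 60 mm long (x = -30 to +30), 18 mm wide (y), 30 mm high (z), about 90 g in all; from its +x end a steel shank 12 mm across runs 38 mm along +x, its axis 15 mm above the underside, the tip chamfered. Left home in the holes, the grip droops up to 0.2 rad. Origin: centre of the underside of the grip.
- shoulder_b (a point): On pin_b: where the shank leaves the grip, on the shank's axis (x = 30, z = 15 mm in the pin's frame). It meets the brass plate's outer face when the pin is fully home.
- teapot: Brown clay teapot, 88 mm across, 73 mm high. An ornament: leave it alone. Origin: centre of its underside.
- camera: Compact camera, 34 x 96 x 58 mm. An ornament: leave it alone. Origin: centre of its underside.
- pomegranate: White ceramic pomegranate, 70 mm across, 72 mm high. An ornament: leave it alone. Origin: centre of its underside.
- scent_bottle: Square amber scent bottle, 42 mm wide, 90 mm high. An ornament: leave it alone. Origin: centre of its underside.
- stone_cup: Grey stone cup, 72 mm across, 80 mm high. An ornament: leave it alone. Origin: centre of its underside.
- candle_dish: Round plaster candle dish, 96 mm across, 56 mm high. An ornament: leave it alone. Origin: centre of its underside.
Things that resemble listed ones, but are neither listed nor needed, are in the scene too. Leave any blue or purple look-alike of the book_1 alone.

How it is judged:
By the outcome, as a careful person would: the job done as asked, in the order asked, and still so for the second after the job is handed in, with the robot touching nothing.
Of book_1, book_2, book_3, book_4 only 2 to 4 are there at a start; the rules pass over those that are not, and their reading is None.
At some moment in a run one of pin_a, pin_b may be knocked a few centimetres aside while the robot is not near it.
Once in a run the grip may slacken for a moment while it holds something.
It also fails if it takes over 208 s, if anything falls off the work surface, if the arm or the gripper's body presses on something with over 40 N, if the wrist force passes 120 N, or if a joint passes its speed limit or range.

### The arm

A 6-joint arm with a two-finger parallel gripper is mounted at the origin on the work surface. World frame = base frame: x ahead of the robot, y to its left, z up, the work surface at z = 0. Lengths are in m, angles in rad, forces in N, time in s.
With the tool pointing down it reaches from about 0.35 to 0.975 m from the base axis. Payload 4.9 kg.
Tool frame: the origin (TCP) lies at the very end of the fingers, on their centre line; the grasp point (between the pads) lies 19 mm behind it; z points along the fingers, y is the line along which they close (so a half turn about z gives the same grasp; the last joint's range is limited). The gripper opens to 85 mm and grips with 20 to 120 N. Pads are 22 mm wide; open, the fingers measure 114 mm over their backs; the gripper's body (76 mm by 85 mm) begins 54 mm behind the grasp point. The pads swing forward as they close: fully open they stand 13 mm farther back than shut.
Start: joints at [1.084, 0.053, 1.613, -0, 1.476, -0.119], TCP at [0.225, 0.583, 0.231] pointing down, gripper open.
Joint ranges: [-3.01, 3.01], [-1.01, 2.22], [0.06, 2.58], [-1.02, 4.17], [0.09, 2.62], [-3.14, 3.14]. Speed limits (rad/s): [2.57, 2.57, 3.14, 3.14, 3.14, 3.14].

### API

Orientations are given as a unit quaternion [w, x, y, z].
In Python, from plant import monitor, vision, manip gives the robot as it stands. The module is installed in compiled form; this text tells all that it offers.
- The arm moves only by the tool arm_command, never from a script. Its argument "rows" is a list of rows, each a list of 3 entries, a list of its own where there are three numbers: the finger opening in mm, from 0 to 85.4, then the shift along the world's x, y, z in units of 30 cm (1.0 is 30 cm), then the turn, a rotation vector about the world's x, y, z in units of pi/2 rad (1.0 is pi/2 rad). In form: [[claw, [x, y, z], [wx, wy, wz]], ...]. A call has 1 to 12 rows; each row is the pose to reach, as a shift and turn from the pose commanded when the call began; what a row does not reach only later rows make up. A row lasts 1/12 s, in which the tool goes at most 41.7 mm and 7.16 degrees, less where a joint would pass 70% of its speed; a pose out of reach is approached as far as the arm can. A call with a number of a shift or a turn outside -1 to 1 is refused whole. A call with a gripper value outside its range is refused whole. The fingers move at their own pace and stop on an object; the grip force is fixed at half the most. Time passes only in rows, so rows that repeat a pose let the fingers close. It gives the time, the measured TCP pose, the force, the opening and the grip force at its end, in the units of the state.
- monitor.state(): the state, without advancing time (a new reading comes with each control period).
- vision.grab_frame(name): name is "scene" or "top" or "wrist"; returns a dict with "color" (384x512x3 uint8, red, green, blue), "z_map" (384x512 float32, m along the optical axis (not along the pixel's ray), 0 where there is no reading), "mtx" (3x3 intrinsics, pixels), "k1" (the pictures are not rectified: a ray, as slopes to the right and down, at radius r is drawn at 1 + k1 r^2 times it, then the intrinsics apply), "R" (3x3) and "t" (3): a world point X has camera coordinates R X + t. Camera axes: x right, y down, z forward; pixel columns grow to the right and rows downward; lengths in m; the calibration is good to about 2 mm. A picture is of the moment at which its call begins.
- manip.job_done(): hands the job in; it is judged then, once.
The state is a dict: "time": time; "joint_pos": joint angles; "joint_vel": joint speeds; "joint_efforts": joint torques, N m; "tool_pos": TCP position; "tool_rot": TCP orientation; "contact_force": force on the tool from outside, world axes, zero at the start; "ft_torque": the same for the moment, N m; "gripper_width": opening from 0.0 (shut) to 1.0 (fully open); "grasp_force": force on a finger pad.
Only numpy, scipy, OpenCV 4.12 (cv2) and the standard library are available. Lean on these libraries where they do the work, as an engineer would, in place of code of your own. Each camera call takes 0.05 s, during which the arm holds its last target. There are 200 camera calls.

## Working session

There is one attempt and no reset: what is moved stays moved. The work goes in short steps, Python scripts to look and compute and a tool call to move; the robot and the scene stay as the last step left them, time stands still between calls to the robot, and variables do not carry over. Pictures are saved under pics/ and viewed, at most 16 in all, crops included, and the job is handed in when it is done.

Besides the shell and the picture viewer there is one more tool, called after "Request:" as a command line: name --argument value ..., lists and objects as JSON in quotes. arm_command: Moves the arm, as the interface text tells. Shifts and turns lie within -1 to 1; 1 stands for 30 cm of shift or pi/2 rad of turn. Its arguments: {"type":"object","properties":{"rows":{"type":"array"}},"required":["rows"]}

```bash
mkdir -p pics; cat > h.py <<'E'
import numpy as np, cv2
from plant import monitor, vision, manip
def grab(n):
    f=vision.grab_frame(n); np.savez('%s.npz'%n,**{k:np.array(v) for k,v in f.items()}); return f
def load(n): return dict(np.load('%s.npz'%n))
def world(f):
    h,w=f['z_map'].shape; K=f['mtx']; k1=float(f['k1'])
    u,v=np.meshgrid(np.arange(w),np.arange(h))
    p=cv2.undistortPoints(np.stack([u,v],-1).reshape(-1,1,2).astype(float),K,np.array([k1,0,0,0.])).reshape(h,w,2)
    z=f['z_map'][...,None]; P=np.concatenate([p*z,z],-1)
    return (P-f['t'])@f['R']
def save(n,im,s=1): cv2.imwrite('pics/'+n,cv2.resize(im[...,::-1],None,fx=s,fy=s,interpolation=cv2.INTER_CUBIC))
E
python3 - <<'E'
from h import *
print(monitor.state())
for n in('top','scene'):
    f=grab(n); save(n+'0.png',f['color'],1.55); print(n,f['mtx'].tolist(),f['k1'],f['R'].tolist(),f['t'].tolist())
E
```

```text
{'time': 0.0, 'joint_pos': array([ 1.08399014e+00,  5.33721826e-02,  1.61433469e+00,  1.98971977e-05,
        1.47596666e+00, -1.18979890e-01]), 'joint_vel': array([ 5.46882595e-04,  9.99591888e-04,  1.50729558e-04,  1.79006301e-03,
       -5.80430002e-04,  9.67725955e-05]), 'joint_efforts': array([ 2.38701623e-04, -3.93666637e+01, -3.70184469e+01,  5.51233597e-05,
        6.80884783e-03, -2.90797334e-05]), 'tool_pos': array([0.22442798, 0.58263969, 0.2300292 ]), 'tool_rot': array([-3.19797191e-04,  1.82878956e-01,  9.83134886e-01, -9.90121895e-04]), 'contact_force': array([ 0.74742626, -0.22780525, -0.55338962]), 'ft_torque': array([-0.0184302 , -0.02692421, -0.0233534 ]), 'grasp_force': 0.0, 'gripper_width': 0.9988429596632685}
top [[401.4892401028261, 0.0, 256.9107600287053], [0.0, 401.4892401028261, 191.17633882173624], [0.0, 0.0, 1.0]] 0.01358683263710373 [[0.02400444176579114, -0.9996674121781544, -0.009426123516346516], [-0.9896498443086846, -0.02242739338162722, -0.14173989447541713], [0.14148135013247998, 0.01273094871321129, -0.9898590558809636]] [-0.007874788123116728, 0.5752215110138234, 1.4307335298645352]
scene [[361.1617678154187, 0.0, 251.57898084872932], [0.0, 361.1617678154187, 194.53337709973846], [0.0, 0.0, 1.0]] 0.029513922267971317 [[0.543591141974141, 0.8393049162839985, 0.008713659894621348], [0.5980367763943804, -0.380003318453615, -0.7056553635054854], [-0.5889487961164936, 0.38879909396210083, -0.7085016443786016]] [-0.2824577555913467, -0.27197690817627723, 1.3969409447561767]
```

View pics/top0.png

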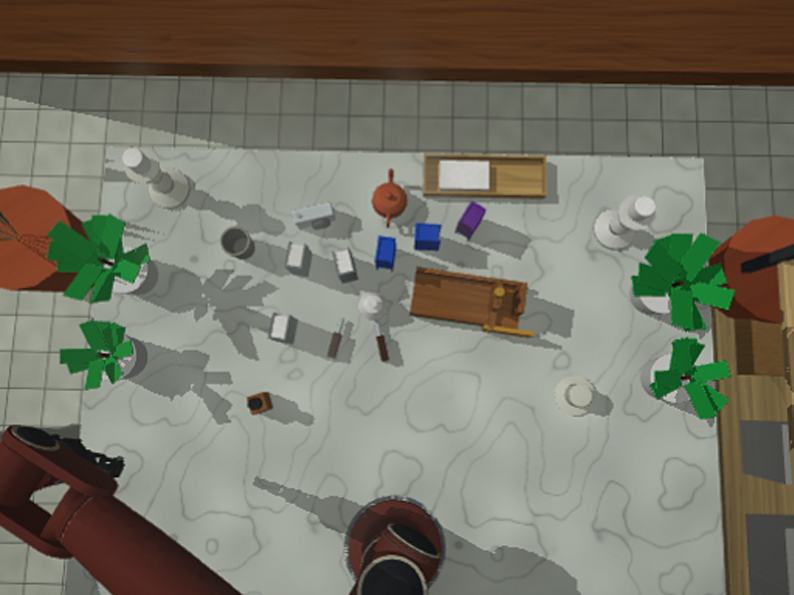

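View pics/scene0.png

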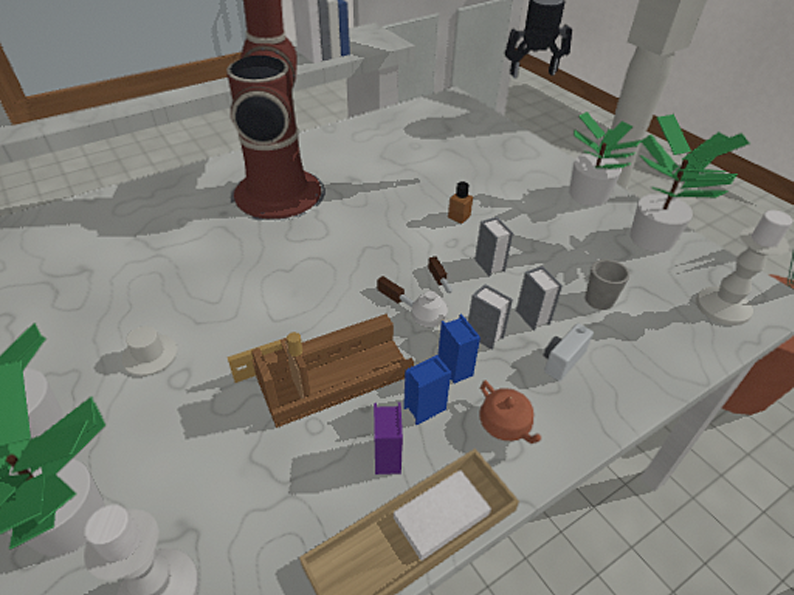

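The top view shows three grey books at about (298,258), (345,263) and (282,327). The pins are at (337,343) and (382,346). The rack spans x 412–530 with its fixed end on the right, and the knob is at (498,290). Next I'll measure them from depth.

```bash
python3 - <<'E'
from h import *
for n in('top','scene'):
    f=load(n); W=world(f); c=f['color'].astype(int)
    m=(W[...,0]>.2)&(W[...,0]<.85)&(abs(W[...,1])<.6)&(f['z_map']>0)
    g=m&(abs(W[...,0]-.3)<.05)&(abs(W[...,1])<.1); print(n,'table z',np.median(W[g][:,2]))
    for nm,lo,hi in(('low',.012,.04),('tall',.088,.112),('knob',.135,.155)):
        k=(m&(W[...,2]>lo)&(W[...,2]<hi)).astype(np.uint8)
        N,L,S,C=cv2.connectedComponentsWithStats(k,connectivity=4)
        for i in range(1,N):
            if S[i,4]<12: continue
            P=W[L==i]; (cx,cy),(a,b),th=cv2.minAreaRect(P[:,:2].astype(np.float32)*1000)
            print(nm,S[i,4],'pix',C[i].round(),'c %.0f %.0f size %.0f %.0f ang %.1f'%(cx,cy,a,b,th),'z %.3f'%np.median(P[:,2]),'mean',(P[:,:2].mean(0)*1000).round(),c[L==i].mean(0).round())
f=load('top'); save('t1.png',f['color'][140:250,140:360],3.6)
E
```

```text
top table z -0.0005529599578739723
low 179 pix [112. 126.] c 817 564 size 40 86 ang 47.1 z 0.021 mean [818. 565.] [129. 132. 121.]
low 253 pix [311. 125.] c 840 -198 size 299 19 ang 89.7 z 0.025 mean [ 837. -192.] [104.  89.  64.]
low 19 pix [256. 138.] c 779 14 size 6 40 ang 33.0 z 0.032 mean [780.  14.] [78. 51. 41.]
low 17 pix [244. 138.] c 778 58 size 32 4 ang 57.0 z 0.033 mean [778.  57.] [114.  93.  82.]
low 256 pix [395. 149.] c 754 -513 size 91 79 ang 40.4 z 0.018 mean [ 751. -509.] [165. 166. 159.]
low 39 pix [209. 144.] c 751 191 size 16 61 ang 31.4 z 0.028 mean [752. 191.] [84. 87. 83.]
low 24 pix [195. 145.] c 748 240 size 3 36 ang 16.1 z 0.028 mean [747. 241.] [108. 113. 109.]
low 17 pix [298. 150.] c 738 -144 size 32 4 ang 65.1 z 0.026 mean [ 738. -144.] [62. 50. 72.]
low 53 pix [151. 155.] c 704 405 size 26 52 ang 47.5 z 0.029 mean [704. 408.] [61. 63. 58.]
low 23 pix [160. 163.] c 678 370 size 15 46 ang 57.0 z 0.027 mean [676. 370.] [68. 70. 65.]
low 25 pix [274. 160.] c 697 -57 size 57 2 ang 88.3 z 0.024 mean [697. -55.] [32. 44. 79.]
low 25 pix [195. 175.] c 632 241
[... 6962 characters left out ...]
20.] [132. 107.  64.]
knob 66 pix [ 22. 224.] c 383 -552 size 15 34 ang 16.5 z 0.142 mean [ 385. -553.] [ 53. 109.  67.]
knob 67 pix [  4. 231.] c 395 -590 size 31 20 ang 17.8 z 0.150 mean [ 394. -589.] [ 45. 100.  59.]
knob 278 pix [ 32. 306.] c 621 -576 size 52 52 ang 53.9 z 0.146 mean [ 621. -572.] [43. 97. 56.]
knob 13 pix [ 16. 304.] c 604 -596 size 5 5 ang 5.3 z 0.148 mean [ 604. -596.] [38. 32. 22.]
knob 870 pix [ 80. 355.] c 764 -517 size 69 78 ang 17.4 z 0.153 mean [ 770. -517.] [153. 151. 148.]
knob 30 pix [ 32. 334.] c 683 -582 size 11 17 ang 85.6 z 0.152 mean [ 685. -581.] [47. 98. 60.]
knob 24 pix [ 22. 338.] c 681 -597 size 20 7 ang 26.5 z 0.151 mean [ 683. -596.] [34. 80. 46.]
```

View pics/t1.png

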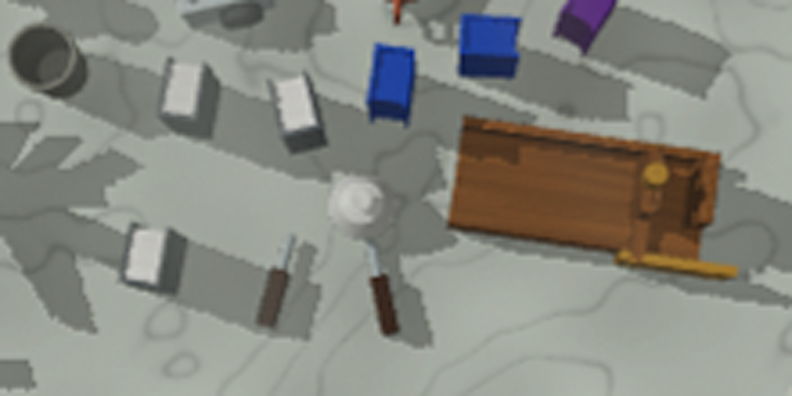

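The rack sits at yaw about -7.3°, with the gap about 40 mm and the knob at (577,-217). There are three grey books, so the closed gap will be about 120 mm. I'll go to the knob now, caging it between the fingers without clamping.

Request:
arm_command --rows '[[40,[0.39,-0.889,0],[0,0,0.152]],[40,[0.39,-0.889,0],[0,0,0.152]],[40,[0.39,-0.889,0],[0,0,0.152]],[40,[0.39,-0.889,0],[0,0,0.152]],[40,[0.39,-0.889,0],[0,0,0.152]],[40,[0.39,-0.889,0],[0,0,0.152]],[40,[0.39,-0.889,0],[0,0,0.152]],[40,[0.39,-0.889,0],[0,0,0.152]]]'

```text
time: 0.77
tool_pos: [0.3439, 0.3113, 0.2308]
tool_rot: [0.001, 0.068, 0.998, -0.001]
contact_force: [0.7, 0.5, 0.0]
gripper_width: 0.471
grasp_force: 0.0
```

Request:
arm_command --rows '[[40,[0.39,-0.889,0],[0,0,0]],[40,[0.39,-0.889,0],[0,0,0]],[40,[0.39,-0.889,0],[0,0,0]],[40,[0.39,-0.889,0],[0,0,0]],[40,[0.39,-0.889,0],[0,0,0]],[40,[0.39,-0.889,0],[0,0,0]],[40,[0.39,-0.889,0],[0,0,0]],[40,[0.39,-0.889,0],[0,0,0]]]'

```text
time: 1.43
tool_pos: [0.4603, 0.0443, 0.231]
tool_rot: [0.0, 0.068, 0.998, -0.001]
contact_force: [0.2, 0.7, 0.8]
gripper_width: 0.465
grasp_force: 0.0
```

Request:
arm_command --rows '[[40,[0.395,-0.889,0],[0,0,0]],[40,[0.395,-0.889,0],[0,0,0]],[40,[0.395,-0.889,0],[0,0,0]],[40,[0.395,-0.889,0],[0,0,0]],[40,[0.395,-0.889,0],[0,0,0]],[40,[0.395,-0.889,0],[0,0,0]],[40,[0.395,-0.889,0],[0,0,0]],[40,[0.395,-0.889,0],[0,0,0]],[40,[0.395,-0.889,0],[0,0,0]],[40,[0.395,-0.889,0],[0,0,0]],[40,[0.395,-0.889,0],[0,0,0]],[40,[0.395,-0.889,0],[0,0,0]]]'

```text
time: 2.43
tool_pos: [0.577, -0.2154, 0.2316]
tool_rot: [0.0, 0.064, 0.998, 0.0]
contact_force: [-0.2, -0.1, 0.4]
gripper_width: 0.471
grasp_force: 0.0
```

```bash
python3 - <<'E'
from h import *
s=monitor.state(); print(s['tool_pos'],s['tool_rot'],s['gripper_width'],s['time'])
f=grab('wrist'); save('w1.png',f['color'],1.4); print(f['mtx'][0][0],f['R'].tolist(),f['t'])
W=world(f)
m=(f['z_map']>0)&(W[...,2]>.138)&(W[...,2]<.15); 
N,L,S,C=cv2.connectedComponentsWithStats(m.astype(np.uint8))
for i in range(1,N):
  if S[i,4]>200: print(S[i],C[i],cv2.minAreaRect(W[L==i][:,:2].astype(np.float32)*1000),np.median(W[L==i][:,2]))
E
```

```text
[ 0.5770473  -0.21538719  0.23155585] [1.16633799e-04 6.36383300e-02 9.97973020e-01 3.82588329e-05] 0.47089754110471693 2.4333
267.07050686629617 [[0.12678992554240076, 0.9919281433057666, 0.0016950808029531736], [0.9436611113543018, -0.12114658355384071, 0.3079402737720386], [0.30565997725989297, -0.037444142548713075, -0.951404180404036]] [ 0.13962274 -0.61020509  0.19659092]
[241 184  25  25 456] [252.98684211 196.29605263] ((576.385009765625, -218.5673065185547), (21.031673431396484, 20.772258758544922), 64.9367446899414) 0.1463212442864575
```

View pics/w1.png

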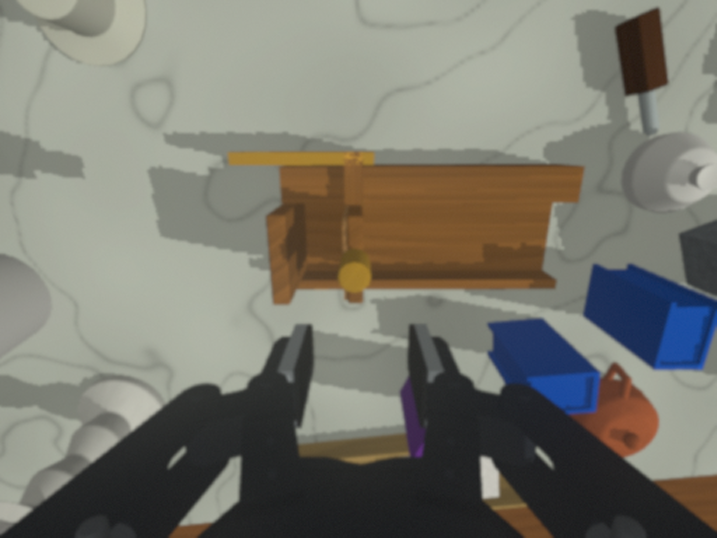

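The wrist view shows the knob at (355,275), between the fingertips at (300,360) and (420,360), so it is ready to cage. I'll descend and slide it open.

Request:
arm_command --rows '[[40,[0,-0.01,-0.1],[0,0,0]],[40,[0,-0.01,-0.2],[0,0,0]],[40,[0,-0.01,-0.3],[0,0,0]],[40,[0,-0.01,-0.375],[0,0,0]],[40,[0,-0.01,-0.375],[0,0,0]],[40,[0,-0.01,-0.375],[0,0,0]]]'

```text
time: 2.98
tool_pos: [0.5763, -0.2187, 0.1178]
tool_rot: [-0.001, 0.064, 0.998, 0.001]
contact_force: [-0.2, -0.3, 0.6]
gripper_width: 0.47
grasp_force: 0.0
```

Request:
arm_command --rows '[[40,[0.004,0.03,0],[0,0,0]],[40,[0.01,0.08,0],[0,0,0]],[40,[0.018,0.14,0],[0,0,0]],[40,[0.026,0.2,0],[0,0,0]],[40,[0.034,0.26,0],[0,0,0]],[40,[0.042,0.32,0],[0,0,0]],[40,[0.05,0.38,0],[0,0,0]],[40,[0.058,0.44,0],[0,0,0]],[40,[0.066,0.5,0],[0,0,0]],[40,[0.072,0.55,0],[0,0,0]],[40,[0.072,0.55,0],[0,0,0]],[40,[0.072,0.55,0],[0,0,0]]]'

```text
time: 3.98
tool_pos: [0.6, -0.0539, 0.121]
tool_rot: [0.002, 0.063, 0.998, -0.0]
contact_force: [0.3, 0.2, 0.0]
gripper_width: 0.47
grasp_force: 0.0
```

```bash
python3 - <<'E'
from h import *
f=load('wrist'); W=world(f); z=W[...,2]; X=W[...,:2]*1000
def show(nm,m):
    N,L,S,C=cv2.connectedComponentsWithStats(m.astype(np.uint8),connectivity=4)
    for i in range(1,N):
        if S[i,4]>150: 
            (cx,cy),(a,b),th=cv2.minAreaRect(X[L==i].astype(np.float32)); P=X[L==i]; d=np.linalg.svd(P-P.mean(0),full_matrices=0)[2][0]
            print(nm,S[i,4],C[i].round(),'c %.1f %.1f  %.1f x %.1f ang %.1f'%(cx,cy,a,b,th),'pca',np.degrees(np.arctan2(d[1],d[0])).round(1),'z %.4f'%np.median(z[L==i]))
v=f['z_map']>0
show('plate',v&(abs(z-.064)<.005)); show('rail',v&(abs(z-.052)<.004)); show('fence',v&(abs(z-.04)<.004)); show('fix',v&(abs(z-.11)<.006)); show('pin',v&(abs(z-.03)<.004))
E
```

```text
plate 1400 [227. 118.] c 516.6 -254.2  115.8 x 43.3 ang 82.7 pca -106.7 z 0.0645
plate 323 [493. 124.] c 554.2 60.5  26.7 x 33.6 ang 73.1 pca -19.8 z 0.0601
plate 267 [448. 224.] c 672.2 17.1  4.2 x 59.8 ang 80.1 pca -7.3 z 0.0641
plate 173 [  2. 237.] c 617.4 -551.2  6.8 x 51.7 ang 68.6 pca -19.8 z 0.0630
plate 200 [385. 249.] c 697.9 -59.5  4.9 x 60.2 ang 2.2 pca -91.4 z 0.0641
plate 572 [448. 309.] c 810.6 32.8  52.5 x 45.8 ang 48.3 pca 104.9 z 0.0599
plate 240 [ 67. 313.] c 743.9 -513.7  42.0 x 16.3 ang 72.5 pca -115.5 z 0.0639
rail 429 [39.  7.] c 375.1 -416.6  45.2 x 13.2 ang 85.6 pca 85.3 z 0.0547
rail 534 [479. 123.] c 554.0 56.2  39.1 x 52.9 ang 82.3 pca -12.7 z 0.0517
rail 1234 [222. 132.] c 542.0 -250.5  54.0 x 69.4 ang 84.3 pca 89.1 z 0.0525
rail 4029 [337. 131.] c 539.8 -114.1  183.4 x 29.4 ang 82.7 pca 82.6 z 0.0527
rail 199 [442. 219.] c 672.2 17.4  3.7 x 59.8 ang 81.4 pca -7.2 z 0.0520
rail 201 [  7. 226.] c 612.1 -553.4  11.4 x 63.7 ang 75.9 pca -13.4 z 0.0517
rail 661 [443. 291.] c 798.7 40.8  74.0 x 70.8 ang 52.6 pca 98.7 z 0.0518
fence 157 [59. 11.] c 376.7 -406.9
[... 763 characters left out ...]
.4 x 10.3 ang 82.0 pca -105.3 z 0.1110
pin 155 [65. 13.] c 375.5 -406.7  8.4 x 37.1 ang 25.9 pca -61.2 z 0.0301
pin 1043 [465.  35.] c 454.5 39.9  59.4 x 19.3 ang 13.3 pca 14.3 z 0.0306
pin 212 [454. 121.] c 549.8 39.4  20.7 x 60.9 ang 77.4 pca -14.6 z 0.0306
pin 215 [505. 187.] c 648.4 112.6  61.6 x 15.4 ang 2.1 pca 11.8 z 0.0302
pin 247 [ 15. 213.] c 604.4 -558.9  22.5 x 80.7 ang 82.5 pca -2.4 z 0.0300
pin 164 [431. 213.] c 672.2 17.4  5.0 x 59.9 ang 80.7 pca -7.0 z 0.0298
pin 251 [329. 196.] c 628.1 -122.3  174.4 x 1.3 ang 82.9 pca 82.8 z 0.0302
pin 226 [267. 325.] c 836.2 -235.9  7.6 x 89.4 ang 0.3 pca -90.6 z 0.0298
pin 284 [349. 342.] c 887.6 -99.5  63.7 x 19.0 ang 0.5 pca 4.0 z 0.0271
```

Request:
arm_command --rows '[[60,[-0.004,-0.03,0.05],[0,0,0]],[85,[-0.004,-0.03,0.2],[0,0,0]],[85,[-0.004,-0.03,0.43],[0,0,0]],[85,[0.03,0.1,0.43],[0,0,-0.08]],[85,[0.08,0.3,0.43],[0,0,-0.16]],[85,[0.148,0.5,0.43],[0,0,-0.24]],[85,[0.148,0.621,0.43],[0,0,-0.32]],[85,[0.148,0.621,0.43],[0,0,-0.4]],[85,[0.148,0.621,0.43],[0,0,-0.48]],[85,[0.148,0.621,0.43],[0,0,-0.56]],[85,[0.148,0.621,0.43],[0,0,-0.64]],[85,[0.148,0.621,0.43],[0,0,-0.72]]]'

```text
time: 4.98
tool_pos: [0.6437, 0.1315, 0.249]
tool_rot: [0.001, 0.581, 0.814, 0.001]
contact_force: [-0.5, -0.2, 0.8]
gripper_width: 0.995
grasp_force: 0.0
```

Request:
arm_command --rows '[[85,[0,0,0],[0,0,-0.032]],[85,[0,0,0],[0,0,-0.032]],[85,[0,0,0],[0,0,-0.032]]]'

```text
time: 5.23
tool_pos: [0.6436, 0.1309, 0.2488]
tool_rot: [0.001, 0.599, 0.801, 0.001]
contact_force: [0.4, 0.2, -0.4]
gripper_width: 0.993
grasp_force: 0.0
```

```bash
cat >> h.py <<'E'
def blobs(f,lo,hi,amin=150,amax=1e9,tag=''):
    W=world(f); z=W[...,2]; X=W[...,:2]*1000
    N,L,S,C=cv2.connectedComponentsWithStats(((f['z_map']>0)&(z>lo)&(z<hi)).astype(np.uint8),connectivity=4)
    for i in range(1,N):
        if amin<S[i,4]<amax:
            (cx,cy),(a,b),th=cv2.minAreaRect(X[L==i].astype(np.float32))
            if a<b: a,b,th=b,a,th-90
            print(tag,S[i,4],C[i].round(),'c %.1f %.1f  %.1f x %.1f long-axis %.1f'%(cx,cy,a,b,th),'rgb',f['color'][L==i].mean(0).round())
def st():
    s=monitor.state(); q=s['tool_rot']; print('t %.2f'%s['time'],'tcp',(s['tool_pos']*1000).round(1),'close-ang %.1f'%(np.degrees(2*np.arctan2(q[2],q[1]))-90),'F',s['contact_force'].round(1),'w %.1f'%(s['gripper_width']*85.4),'gf',round(float(s['grasp_force']),1),'j6 %.2f'%s['joint_pos'][5])
E
python3 - <<'E'
from h import *
st(); f=grab('wrist'); save('w2.png',f['color'],1.4); blobs(f,.098,.11,300)
E
```

```text
t 5.23 tcp [643.6 130.9 248.8] close-ang 16.4 F [ 0.4  0.2 -0.4] w 84.8 gf 0.0 j6 -0.20
 1071 [147.  10.] c 494.0 252.8  59.1 x 26.6 long-axis 17.1 rgb [141. 141. 136.]
 2447 [301.  79.] c 658.0 243.0  60.0 x 39.8 long-axis -7.4 rgb [145. 145. 139.]
 1785 [258. 179.] c 645.6 132.3  59.3 x 40.5 long-axis 15.2 rgb [145. 145. 139.]
 1432 [262. 257.] c 675.8 37.7  60.2 x 41.3 long-axis -6.8 rgb [ 34.  67. 133.]
 717 [272. 317.] c 718.6 -52.1  47.2 x 40.5 long-axis 87.5 rgb [ 31.  64. 130.]
```

Request:
arm_command --rows '[[85,[0.007,0.005,-0.1],[0,0,-0.013]],[85,[0.007,0.005,-0.22],[0,0,-0.013]],[85,[0.007,0.005,-0.34],[0,0,-0.013]],[85,[0.007,0.005,-0.46],[0,0,-0.013]],[85,[0.007,0.005,-0.56],[0,0,-0.013]],[85,[0.007,0.005,-0.646],[0,0,-0.013]],[85,[0.007,0.005,-0.646],[0,0,-0.013]],[45,[0.007,0.005,-0.646],[0,0,-0.013]],[45,[0.007,0.005,-0.646],[0,0,-0.013]],[45,[0.007,0.005,-0.646],[0,0,-0.013]],[45,[0.007,0.005,-0.646],[0,0,-0.013]],[45,[0.007,0.005,-0.646],[0,0,-0.013]]]'

```text
time: 6.28
tool_pos: [0.6472, 0.1331, 0.0569]
tool_rot: [0.002, 0.607, 0.794, 0.002]
contact_force: [-0.0, 0.4, 5.0]
gripper_width: 0.694
grasp_force: 65.1
```

Request:
arm_command --rows '[[45,[0,0,0.05],[0,0,0]],[45,[0,0,0.15],[0,0,0]],[45,[0,0,0.27],[0,0,0]],[45,[0,0,0.39],[0,0,0]],[45,[0,0,0.5],[0,0,0]],[45,[0,0,0.58],[0,0,0]],[45,[0,0,0.6],[0,0,0]]]'

```text
time: 6.87
tool_pos: [0.6477, 0.1332, 0.2419]
tool_rot: [0.004, 0.607, 0.794, 0.004]
contact_force: [1.0, 0.4, -0.5]
gripper_width: 0.696
grasp_force: 65.3
```

```bash
python3 - <<'E'
from h import *
st()
E
```

```text
t 6.87 tcp [647.7 133.2 241.9] close-ang 15.2 F [ 1.   0.4 -0.5] w 59.4 gf 65.3 j6 -0.17
```

Request:
arm_command --rows '[[45,[-0.01,-0.05,0],[0,0,-0.05]],[45,[-0.03,-0.15,0],[0,0,-0.1]],[45,[-0.05,-0.27,0],[0,0,-0.15]],[45,[-0.073,-0.39,0],[0,0,-0.2]],[45,[-0.095,-0.51,0],[0,0,-0.249]],[45,[-0.12,-0.63,0],[0,0,-0.249]],[45,[-0.14,-0.74,0],[0,0,-0.249]],[45,[-0.16,-0.84,0],[0,0,-0.249]],[45,[-0.175,-0.92,0],[0,0,-0.249]],[45,[-0.185,-0.98,0],[0,0,-0.249]],[45,[-0.19,-1.0,0],[0,0,-0.249]]]'

```text
time: 7.78
tool_pos: [0.5869, -0.1694, 0.2325]
tool_rot: [-0.001, 0.751, 0.66, -0.001]
contact_force: [-0.2, -0.1, -2.8]
gripper_width: 0.699
grasp_force: 65.4
```

Request:
arm_command --rows '[[45,[-0.02,-0.1,0],[0,0,0]],[45,[-0.035,-0.2,0],[0,0,0]],[45,[-0.044,-0.25,0],[0,0,0]],[45,[-0.044,-0.258,0],[0,0,0]],[45,[-0.044,-0.258,0],[0,0,0]],[45,[-0.044,-0.258,0],[0,0,0]],[45,[-0.044,-0.258,0],[0,0,0]]]'

```text
time: 8.37
tool_pos: [0.5753, -0.2431, 0.2337]
tool_rot: [-0.0, 0.75, 0.662, 0.0]
contact_force: [0.2, -0.0, -2.3]
gripper_width: 0.694
grasp_force: 65.4
```

```bash
python3 - <<'E'
from h import *
st(); s=monitor.state(); print((np.array([575.4,-245.1])-s['tool_pos'][:2]*1000)/300)
f=grab('wrist'); blobs(f,.19,.35,300,1e5,'held'); blobs(f,.105,.115,150,1e5,'rack110')
save('w3.png',f['color'],1.2)
E
```

```text
t 8.37 tcp [ 575.3 -243.1  233.7] close-ang -7.1 F [ 0.2 -0.  -2.3] w 59.3 gf 65.4 j6 -0.39
[ 0.00017534 -0.00682744]
held 51605 [257. 313.] c 574.4 -242.0  134.1 x 40.9 long-axis -7.7 rgb [66. 68. 67.]
```

View pics/w3.png

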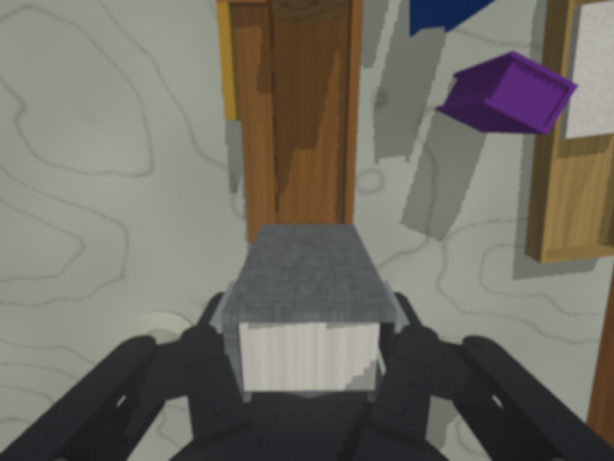

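The held book is straight and the rack's floor ahead of it is clear. I'll lower it.

Request:
arm_command --rows '[[45,[0,-0.007,-0.05],[0,0,0]],[45,[0,-0.007,-0.13],[0,0,0]],[45,[0,-0.007,-0.22],[0,0,0]],[45,[0,-0.007,-0.31],[0,0,0]],[45,[0,-0.007,-0.4],[0,0,0]],[45,[0,-0.007,-0.48],[0,0,0]],[45,[0,-0.007,-0.52],[0,0,0]],[45,[0,-0.007,-0.535],[0,0,0]],[45,[0,-0.007,-0.545],[0,0,0]],[45,[0,-0.007,-0.549],[0,0,0]],[45,[0,-0.007,-0.549],[0,0,0]]]'

```text
time: 9.33
tool_pos: [0.5761, -0.2471, 0.0708]
tool_rot: [0.001, 0.75, 0.661, 0.0]
contact_force: [-0.3, -0.1, -1.6]
gripper_width: 0.695
grasp_force: 65.4
```

```bash
python3 - <<'E'
from h import *
st()
E
```

```text
t 9.33 tcp [ 576.1 -247.1   70.8] close-ang -7.2 F [-0.3 -0.1 -1.6] w 59.4 gf 65.4 j6 -0.40
```

Request:
arm_command --rows '[[45,[0,0,-0.006],[0,0,0]],[45,[0,0,-0.011],[0,0,0]],[45,[0,0,-0.011],[0,0,0]],[62,[0,0,-0.011],[0,0,0]],[66,[0,0,-0.011],[0,0,0]],[75,[0,0,-0.011],[0,0,0]],[82,[0,0,-0.011],[0,0,0]],[82,[0,0,0.02],[0,0,0]],[82,[0,0,0.1],[0,0,0]],[82,[0,0,0.22],[0,0,0]],[82,[0,0,0.34],[0,0,0]],[82,[0,0,0.46],[0,0,0]]]'

```text
time: 10.33
tool_pos: [0.5748, -0.2464, 0.2093]
tool_rot: [-0.0, 0.75, 0.661, -0.0]
contact_force: [0.3, -0.3, 1.0]
gripper_width: 0.963
grasp_force: 0.0
```

```bash
python3 - <<'E'
from h import *
st(); s=monitor.state(); print((np.array([658.0,243.0])-s['tool_pos'][:2]*1000)/300)
f=grab('top'); blobs(f,.096,.125,100,1e5,'top')
f=grab('scene'); blobs(f,.096,.125,100,1e5,'sc')
E
```

```text
t 10.33 tcp [ 574.8 -246.4  209.3] close-ang -7.2 F [ 0.3 -0.3  1. ] w 82.2 gf 0.0 j6 -0.40
[0.2772847  1.63139512]
top 162 [304. 139.] c 758.1 -158.2  58.0 x 39.7 long-axis -31.4 rgb [ 98.  57. 132.]
top 174 [274. 150.] c 717.6 -56.1  57.3 x 40.6 long-axis -89.8 rgb [ 44.  74. 161.]
top 165 [248. 160.] c 674.5 40.3  60.0 x 40.2 long-axis -7.8 rgb [ 43.  76. 164.]
top 173 [190. 165.] c 655.9 245.6  60.4 x 41.3 long-axis -7.7 rgb [169. 171. 167.]
top 181 [179. 211.] c 491.8 273.7  59.4 x 41.0 long-axis -8.5 rgb [175. 177. 173.]
top 165 [ 74. 219.] c 451.4 633.0  76.9 x 35.1 long-axis -7.4 rgb [ 35. 107.  50.]
sc 118 [201.  25.] c -584.8 393.2  129.4 x 51.2 long-axis 23.8 rgb [125. 124. 124.]
sc 976 [58. 53.] c -593.1 -249.2  473.9 x 38.0 long-axis -89.9 rgb [114. 101.  89.]
sc 193 [417.  46.] c 169.4 1122.4  114.9 x 62.7 long-axis 30.6 rgb [121. 120. 115.]
sc 171 [319. 147.] c 494.1 270.6  62.6 x 42.4 long-axis -8.1 rgb [139. 138. 138.]
sc 116 [481. 173.] c 843.2 567.3  45.2 x 21.9 long-axis 6.8 rgb [115. 114. 108.]
sc 234 [350. 180.] c 657.7 241.9  61.8 x 42.3 long-axis -7.3 rgb [138. 138. 138.]
sc 140 [250. 209.] c 599.2 -58.3  68.3 x 19.8 long-axis -3.4 rgb [107.  82.  57.]
sc 290 [297. 214.] c 676.5 37.0  62.4 x 41.6 long-axis -7.5 rgb [ 38.  69. 136.]
sc 542 [176. 233.] c 573.1 -254.2  73.5 x 54.9 long-axis -7.3 rgb [137. 128. 121.]
sc 358 [276. 240.] c 718.8 -60.3  61.4 x 41.8 long-axis 88.3 rgb [ 39.  70. 139.]
sc 408 [250. 272.] c 759.7 -161.4  62.4 x 39.9 long-axis -31.1 rgb [ 93.  52. 119.]
sc 114 [ 91. 366.] c 776.2 -514.7  40.6 x 13.9 long-axis -76.1 rgb [155. 153. 151.]
```

Request:
arm_command --rows '[[85,[0.02,0.12,0.05],[0,0,0]],[85,[0.04,0.25,0.05],[0,0,0]],[85,[0.065,0.38,0.05],[0,0,0]],[85,[0.085,0.51,0.05],[0,0,0]],[85,[0.11,0.64,0.05],[0,0,0]],[85,[0.13,0.77,0.05],[0,0,0]],[85,[0.15,0.9,0.05],[0,0,0]],[85,[0.17,1.0,0.05],[0,0,0]]]'

```text
time: 11.1
tool_pos: [0.6259, 0.0564, 0.2228]
tool_rot: [-0.0, 0.75, 0.662, 0.0]
contact_force: [0.1, -1.0, -0.3]
gripper_width: 0.995
grasp_force: 0.0
```

Request:
arm_command --rows '[[85,[0.02,0.13,0],[0,0,0]],[85,[0.045,0.26,0],[0,0,0]],[85,[0.065,0.39,0],[0,0,0]],[85,[0.09,0.51,-0.05],[0,0,0]],[85,[0.107,0.6,-0.1],[0,0,0]],[85,[0.107,0.631,-0.1],[0,0,0]],[85,[0.107,0.631,-0.1],[0,0,0]],[85,[0.107,0.631,-0.1],[0,0,0]]]'

```text
time: 11.77
tool_pos: [0.6582, 0.2424, 0.1928]
tool_rot: [0.0, 0.75, 0.661, -0.0]
contact_force: [0.6, -0.2, 1.1]
gripper_width: 0.994
grasp_force: 0.0
```

```bash
python3 - <<'E'
from h import *
st(); s=monitor.state(); print((np.array([658.0,243.0,55])-s['tool_pos']*1000)/300)
f=grab('wrist'); blobs(f,.098,.11,300)
E
```

```text
t 11.77 tcp [658.2 242.4 192.8] close-ang -7.2 F [ 0.6 -0.2  1.1] w 84.9 gf 0.0 j6 0.37
[-0.00078242  0.00208453 -0.45917507]
 2886 [ 72. 186.] c 492.8 271.3  61.3 x 40.8 long-axis -8.3 rgb [130. 131. 125.]
 2644 [256. 194.] c 658.1 242.9  59.8 x 41.1 long-axis -7.5 rgb [134. 134. 129.]
```

Request:
arm_command --rows '[[85,[0,0.002,-0.1],[0,0,0]],[85,[0,0.002,-0.22],[0,0,0]],[85,[0,0.002,-0.33],[0,0,0]],[85,[0,0.002,-0.42],[0,0,0]],[85,[0,0.002,-0.459],[0,0,0]],[85,[0,0.002,-0.459],[0,0,0]],[45,[0,0.002,-0.459],[0,0,0]],[45,[0,0.002,-0.459],[0,0,0]],[45,[0,0.002,-0.459],[0,0,0]],[45,[0,0.002,-0.459],[0,0,0]],[45,[0,0.002,-0.459],[0,0,0]]]'

```text
time: 12.73
tool_pos: [0.6604, 0.2436, 0.0584]
tool_rot: [0.001, 0.75, 0.661, 0.002]
contact_force: [-0.8, -1.0, 6.6]
gripper_width: 0.691
grasp_force: 65.2
```

Request:
arm_command --rows '[[45,[0,0,0.05],[0,0,0]],[45,[0,0,0.15],[0,0,0]],[45,[0,0,0.27],[0,0,0]],[45,[0,0,0.39],[0,0,0]],[45,[0,0,0.5],[0,0,0]],[45,[0,0,0.58],[0,0,0]],[45,[0,0,0.6],[0,0,0]],[45,[0,0,0.6],[0,0,0]]]'

```text
time: 13.4
tool_pos: [0.6595, 0.2437, 0.2387]
tool_rot: [0.001, 0.75, 0.661, 0.003]
contact_force: [0.1, 0.6, -2.6]
gripper_width: 0.701
grasp_force: 45.3
```

Request:
arm_command --rows '[[45,[-0.01,-0.05,0],[0,0,0]],[45,[-0.03,-0.15,0],[0,0,0]],[45,[-0.05,-0.27,0],[0,0,0]],[45,[-0.07,-0.4,0],[0,0,0]],[45,[-0.09,-0.52,0],[0,0,0]],[45,[-0.112,-0.64,0],[0,0,0]],[45,[-0.132,-0.76,0],[0,0,0]],[45,[-0.153,-0.88,0],[0,0,0]],[45,[-0.174,-1.0,0],[0,0,0]]]'

```text
time: 14.15
tool_pos: [0.6034, -0.0585, 0.2307]
tool_rot: [-0.002, 0.75, 0.661, -0.002]
contact_force: [0.7, -0.3, -2.1]
gripper_width: 0.695
grasp_force: 69.0
```

Request:
arm_command --rows '[[45,[-0.021,-0.12,0],[0,0,0]],[45,[-0.04,-0.24,0],[0,0,0]],[45,[-0.06,-0.35,0],[0,0,0]],[45,[-0.075,-0.44,0],[0,0,0]],[45,[-0.083,-0.477,0],[0,0,0]],[45,[-0.083,-0.477,0],[0,0,0]],[45,[-0.083,-0.477,0],[0,0,0]],[45,[-0.083,-0.477,0],[0,0,0]],[45,[-0.083,-0.477,0],[0,0,0]]]'

```text
time: 14.9
tool_pos: [0.581, -0.1984, 0.2338]
tool_rot: [-0.001, 0.75, 0.662, -0.0]
contact_force: [0.7, -0.1, -2.7]
gripper_width: 0.694
grasp_force: 69.1
```

```bash
python3 - <<'E'
from h import *
st(); s=monitor.state(); print((np.array([580.9,-201.4,70])-s['tool_pos']*1000)/300)
f=grab('wrist'); blobs(f,.17,.35,300,1e5,'held');blobs(f,.108,.12,100,1e5,'rack')
E
```

```text
t 14.90 tcp [ 581.  -198.4  233.8] close-ang -7.1 F [ 0.7 -0.1 -2.7] w 59.3 gf 69.1 j6 -0.33
[-4.61721700e-04 -9.94685545e-03 -5.45948961e-01]
held 52022 [257. 312.] c 580.8 -197.9  135.2 x 42.4 long-axis -7.2 rgb [67. 69. 68.]
rack 862 [257.  32.] c 597.2 -60.4  67.3 x 16.8 long-axis -7.1 rgb [104.  74.  42.]
```

```bash
python3 - <<'E'
from h import *
f=load('wrist'); W=world(f); c=f['color'].astype(int)
z=W[290:320,220:290,2]; print(np.nanmedian(z), z.min(), z.max())
for r in range(190,330,10): print(r, W[r,257].round(4), c[r,257])
E
```

```text
0.27702519512604307 0.27534948384786734 0.3770268259616723
190 [ 0.5825 -0.179   0.1873] [87 90 89]
200 [ 0.5825 -0.1794  0.2085] [80 83 83]
210 [ 0.5826 -0.1787  0.2282] [88 91 91]
220 [ 0.5826 -0.1792  0.2419] [85 89 89]
230 [ 0.5826 -0.1794  0.2539] [86 91 91]
240 [ 0.5826 -0.179   0.2653] [91 95 95]
250 [ 0.5827 -0.1789  0.2745] [86 91 90]
260 [ 0.5825 -0.1806  0.2797] [100 105 105]
270 [ 0.5817 -0.1863  0.2783] [186 185 175]
280 [ 0.581  -0.1922  0.2771] [186 187 176]
290 [ 0.5804 -0.1973  0.2772] [185 185 175]
300 [ 0.5797 -0.2025  0.2773] [186 186 176]
310 [ 0.579  -0.208   0.2773] [185 185 176]
320 [ 0.5782 -0.2144  0.2765] [184 183 174]
```

Request:
arm_command --rows '[[45,[0,-0.005,-0.05],[0,0,0]],[45,[0,-0.005,-0.13],[0,0,0]],[45,[0,-0.005,-0.22],[0,0,0]],[45,[0,-0.005,-0.31],[0,0,0]],[45,[0,-0.005,-0.4],[0,0,0]],[45,[0,-0.005,-0.48],[0,0,0]],[45,[0,-0.005,-0.52],[0,0,0]],[45,[0,-0.005,-0.535],[0,0,0]],[45,[0,-0.005,-0.545],[0,0,0]],[45,[0,-0.005,-0.549],[0,0,0]],[45,[0,-0.005,-0.549],[0,0,0]]]'

```text
time: 15.87
tool_pos: [0.5822, -0.2017, 0.0715]
tool_rot: [0.001, 0.75, 0.661, 0.001]
contact_force: [-0.6, 0.1, -1.9]
gripper_width: 0.697
grasp_force: 69.1
```

Request:
arm_command --rows '[[45,[0,0,-0.006],[0,0,0]],[45,[0,0,-0.011],[0,0,0]],[45,[0,0,-0.011],[0,0,0]],[62,[0,0,-0.011],[0,0,0]],[66,[0,0,-0.011],[0,0,0]],[75,[0,0,-0.011],[0,0,0]],[82,[0,0,-0.011],[0,0,0]],[82,[0,0,0.02],[0,0,0]],[82,[0,0,0.1],[0,0,0]],[82,[0,0,0.22],[0,0,0]],[82,[0,0,0.34],[0,0,0]],[82,[0,0,0.5],[0,0,0]]]'

```text
time: 16.87
tool_pos: [0.5801, -0.2008, 0.2141]
tool_rot: [-0.001, 0.75, 0.661, -0.001]
contact_force: [0.3, -0.6, 0.5]
gripper_width: 0.959
grasp_force: 0.0
```

```bash
python3 - <<'E'
from h import *
st(); s=monitor.state(); print((np.array([492.9,271.4,55])-s['tool_pos']*1000)/300)
f=grab('scene'); blobs(f,.1,.125,150,1e5,'sc')
save('s2.png',f['color'][150:300,100:300],3.6)
E
```

```text
t 16.87 tcp [ 580.1 -200.8  214.1] close-ang -7.2 F [ 0.3 -0.6  0.5] w 81.9 gf 0.0 j6 -0.33
[-0.29072285  1.57408096 -0.53048599]
sc 1046 [70. 51.] c -593.5 -187.9  596.1 x 39.8 long-axis -90.0 rgb [115. 103.  92.]
sc 166 [418.  46.] c 170.3 1118.5  113.1 x 55.2 long-axis 29.2 rgb [118. 118. 112.]
sc 192 [298. 214.] c 676.3 36.6  61.9 x 40.8 long-axis -8.2 rgb [ 37.  67. 135.]
sc 356 [197. 225.] c 580.6 -202.0  62.0 x 40.3 long-axis -7.1 rgb [144. 143. 143.]
sc 511 [176. 232.] c 574.3 -254.3  71.5 x 54.9 long-axis -7.6 rgb [135. 126. 120.]
sc 255 [276. 239.] c 718.7 -59.9  60.8 x 42.1 long-axis 89.4 rgb [ 39.  69. 137.]
sc 322 [250. 272.] c 760.7 -162.0  59.7 x 39.9 long-axis -30.8 rgb [ 91.  50. 116.]
```

View pics/s2.png

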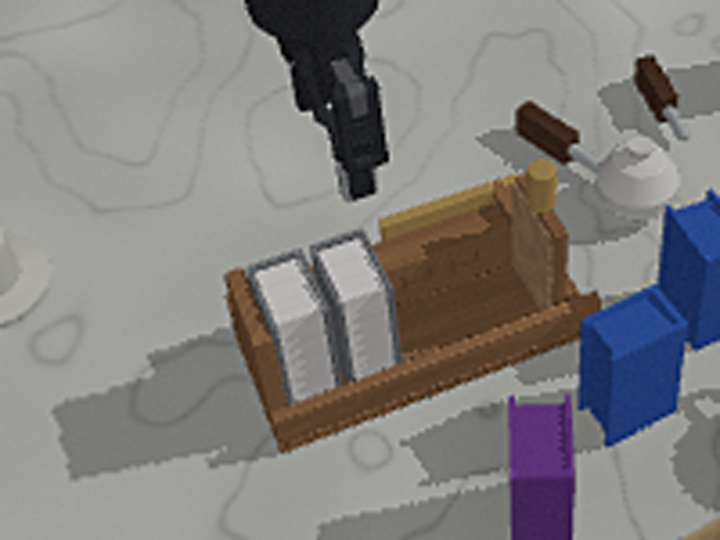

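Two books stand upright by the fixed end, at (290,330) and (355,310). I'll fetch the third.

Request:
arm_command --rows '[[85,[-0.02,0.12,0.03],[0,0,0]],[85,[-0.04,0.25,0.03],[0,0,0]],[85,[-0.07,0.38,0.03],[0,0,0]],[85,[-0.095,0.51,0.03],[0,0,0]],[85,[-0.12,0.64,0.03],[0,0,0]],[85,[-0.14,0.77,0.03],[0,0,0]],[85,[-0.165,0.9,0.03],[0,0,0]],[85,[-0.185,1.0,0.03],[0,0,0]]]'

```text
time: 17.58
tool_pos: [0.5249, 0.1013, 0.2234]
tool_rot: [0.0, 0.75, 0.662, 0.001]
contact_force: [0.5, 0.0, 0.1]
gripper_width: 0.998
grasp_force: 0.0
```

Request:
arm_command --rows '[[85,[-0.02,0.13,0],[0,0,0]],[85,[-0.045,0.26,0],[0,0,0]],[85,[-0.07,0.39,-0.03],[0,0,0]],[85,[-0.095,0.51,-0.07],[0,0,-0.012]],[85,[-0.106,0.574,-0.1],[0,0,-0.012]],[85,[-0.106,0.574,-0.1],[0,0,-0.012]],[85,[-0.106,0.574,-0.1],[0,0,-0.012]],[85,[-0.106,0.574,-0.1],[0,0,-0.012]]]'

```text
time: 18.25
tool_pos: [0.4943, 0.2704, 0.1933]
tool_rot: [0.0, 0.756, 0.654, 0.0]
contact_force: [0.1, 0.1, 0.3]
gripper_width: 0.991
grasp_force: 0.0
```

```bash
python3 - <<'E'
from h import *
f=grab('wrist'); blobs(f,.098,.11,300)
st(); s=monitor.state(); print((np.array([492.9,271.4,55])-s['tool_pos']*1000)/300)
E
```

```text
2622 [255. 194.] c 493.3 271.5  59.8 x 40.5 long-axis -8.4 rgb [130. 131. 125.]
t 18.30 tcp [494.5 270.1 193.5] close-ang -8.4 F [ 0.2  0.2 -0.7] w 84.8 gf 0.0 j6 0.51
[-0.00547993  0.00443879 -0.46177392]
```

Request:
arm_command --rows '[[85,[-0.004,0.004,-0.1],[0,0,0]],[85,[-0.004,0.004,-0.22],[0,0,0]],[85,[-0.004,0.004,-0.33],[0,0,0]],[85,[-0.004,0.004,-0.42],[0,0,0]],[85,[-0.004,0.004,-0.461],[0,0,0]],[85,[-0.004,0.004,-0.461],[0,0,0]],[45,[-0.004,0.004,-0.461],[0,0,0]],[45,[-0.004,0.004,-0.461],[0,0,0]],[45,[-0.004,0.004,-0.461],[0,0,0]],[45,[-0.004,0.004,-0.461],[0,0,0]],[45,[-0.004,0.004,-0.461],[0,0,0]]]'

```text
time: 19.22
tool_pos: [0.4948, 0.2728, 0.0573]
tool_rot: [0.001, 0.756, 0.654, 0.002]
contact_force: [-0.3, -0.6, 5.1]
gripper_width: 0.698
grasp_force: 65.1
```

Request:
arm_command --rows '[[45,[0,0,0.05],[0,0,0]],[45,[0,0,0.15],[0,0,0]],[45,[0,0,0.27],[0,0,0]],[45,[0,0,0.39],[0,0,0]],[45,[0,0,0.5],[0,0,0]],[45,[0,0,0.58],[0,0,0]],[45,[0,0,0.6],[0,0,0.013]],[45,[0,0,0.6],[0,0,0.013]]]'

```text
time: 19.88
tool_pos: [0.4937, 0.2726, 0.2372]
tool_rot: [0.001, 0.749, 0.662, 0.003]
contact_force: [0.7, -0.2, -2.7]
gripper_width: 0.694
grasp_force: 65.1
```

Request:
arm_command --rows '[[45,[0.01,-0.05,0],[0,0,0]],[45,[0.03,-0.15,0],[0,0,0]],[45,[0.06,-0.27,0],[0,0,0]],[45,[0.085,-0.4,0],[0,0,0]],[45,[0.11,-0.52,0],[0,0,0]],[45,[0.14,-0.64,0],[0,0,0]],[45,[0.165,-0.76,0],[0,0,0]],[45,[0.19,-0.88,0],[0,0,0]],[45,[0.217,-1.0,0],[0,0,0]]]'

```text
time: 20.63
tool_pos: [0.5562, -0.0294, 0.2306]
tool_rot: [-0.002, 0.75, 0.662, -0.002]
contact_force: [-0.0, -0.4, -1.4]
gripper_width: 0.696
grasp_force: 65.1
```

Request:
arm_command --rows '[[45,[0.025,-0.12,0],[0,0,0]],[45,[0.052,-0.24,0],[0,0,0]],[45,[0.075,-0.34,0],[0,0,0]],[45,[0.088,-0.4,0],[0,0,0]],[45,[0.093,-0.43,0],[0,0,0]],[45,[0.093,-0.43,0],[0,0,0]],[45,[0.093,-0.43,0],[0,0,0]],[45,[0.093,-0.43,0],[0,0,0]],[45,[0.093,-0.43,0],[0,0,0]]]'

```text
time: 21.38
tool_pos: [0.5854, -0.1554, 0.2338]
tool_rot: [-0.0, 0.749, 0.662, -0.0]
contact_force: [0.2, 0.4, -2.8]
gripper_width: 0.695
grasp_force: 65.1
```

```bash
python3 - <<'E'
from h import *
st(); s=monitor.state(); print((np.array([586.4,-157.8,70])-s['tool_pos']*1000)/300)
f=grab('wrist'); blobs(f,.17,.35,300,1e5,'held')
W=world(f)
for r in range(210,330,30): print(r, W[r,257].round(4))
E
```

```text
t 21.38 tcp [ 585.4 -155.4  233.8] close-ang -7.0 F [ 0.2  0.4 -2.8] w 59.4 gf 65.1 j6 -0.26
[ 0.00343071 -0.00790419 -0.54616363]
held 51885 [257. 312.] c 584.3 -154.6  134.3 x 42.1 long-axis -7.8 rgb [69. 71. 71.]
210 [ 0.5868 -0.137   0.2252]
240 [ 0.5868 -0.1366  0.2641]
270 [ 0.586  -0.1438  0.2776]
300 [ 0.5841 -0.1588  0.2782]
```

Request:
arm_command --rows '[[45,[0.002,-0.002,-0.05],[0,0,0]],[45,[0.002,-0.002,-0.13],[0,0,0]],[45,[0.002,-0.002,-0.22],[0,0,0]],[45,[0.002,-0.002,-0.31],[0,0,0]],[45,[0.002,-0.002,-0.4],[0,0,0]],[45,[0.002,-0.002,-0.48],[0,0,0]],[45,[0.002,-0.002,-0.52],[0,0,0]],[45,[0.002,-0.002,-0.535],[0,0,0]],[45,[0.002,-0.002,-0.545],[0,0,0]],[45,[0.002,-0.002,-0.549],[0,0,0]],[45,[0.002,-0.002,-0.549],[0,0,0]]]'

```text
time: 22.35
tool_pos: [0.5874, -0.1578, 0.0713]
tool_rot: [0.001, 0.75, 0.662, 0.001]
contact_force: [0.2, -0.4, -1.4]
gripper_width: 0.695
grasp_force: 65.1
```

Request:
arm_command --rows '[[45,[0,0,-0.006],[0,0,0]],[45,[0,0,-0.011],[0,0,0]],[45,[0,0,-0.011],[0,0,0]],[62,[0,0,-0.011],[0,0,0]],[66,[0,0,-0.011],[0,0,0]],[75,[0,0,-0.011],[0,0,0]],[82,[0,0,-0.011],[0,0,0]],[82,[0,0,0.02],[0,0,0]],[82,[0,0,0.1],[0,0,0]],[82,[0,0,0.22],[0,0,0]],[82,[0,0,0.34],[0,0,0]],[82,[0,0,0.5],[0,0,0]]]'

```text
time: 23.35
tool_pos: [0.5852, -0.1571, 0.2139]
tool_rot: [-0.001, 0.75, 0.662, -0.001]
contact_force: [1.3, 0.3, -0.2]
gripper_width: 0.956
grasp_force: 0.0
```

```bash
python3 - <<'E'
from h import *
st()
f=grab('scene'); blobs(f,.1,.125,150,1e5,'sc'); blobs(f,.135,.155,50,400,'knob')
save('s3.png',f['color'][150:300,100:300],3.6)
f=grab('top'); blobs(f,.1,.125,90,1e5,'top'); blobs(f,.135,.155,20,100,'knob'); blobs(f,.012,.04,80,200,'pin')
E
```

```text
t 23.35 tcp [ 585.2 -157.1  213.9] close-ang -7.1 F [ 1.3  0.3 -0.2] w 81.7 gf 0.0 j6 -0.26
sc 1204 [80. 48.] c -592.6 -138.2  694.9 x 38.9 long-axis 89.3 rgb [114. 103.  92.]
sc 160 [417.  46.] c 168.5 1118.9  115.5 x 64.1 long-axis 26.0 rgb [118. 117. 111.]
sc 163 [171. 106.] c 37.8 -38.3  105.8 x 32.9 long-axis 42.2 rgb [64. 36. 33.]
sc 201 [297. 214.] c 676.6 37.3  61.1 x 41.6 long-axis -7.4 rgb [ 37.  67. 134.]
sc 700 [205. 222.] c 583.2 -180.5  83.9 x 62.5 long-axis 83.1 rgb [143. 142. 142.]
sc 510 [176. 232.] c 573.7 -254.3  72.1 x 55.0 long-axis -7.1 rgb [135. 126. 119.]
sc 247 [277. 239.] c 718.4 -59.9  60.0 x 42.4 long-axis 86.8 rgb [ 39.  69. 138.]
sc 309 [250. 272.] c 760.5 -161.7  60.1 x 39.9 long-axis -31.7 rgb [ 91.  51. 117.]
knob 124 [420.  38.] c 170.0 1120.7  105.9 x 50.2 long-axis 31.8 rgb [118. 118. 112.]
knob 136 [395.  90.] c 421.3 676.5  109.8 x 45.3 long-axis -43.8 rgb [ 48. 100.  60.]
knob 66 [163.  98.] c 28.1 -52.7  69.1 x 11.9 long-axis 25.5 rgb [63. 36. 32.]
knob 64 [445. 124.] c 661.1 631.5  60.1 x 34.9 long-axis -84.4 rgb [50. 94. 60.]
knob 71 [486. 16
[... 1097 characters left out ...]
x 17.2 long-axis -85.6 rgb [ 44. 109.  59.]
knob 53 [ 66. 211.] c 476.6 650.0  32.9 x 23.5 long-axis -89.3 rgb [ 30. 108.  47.]
knob 56 [ 82. 225.] c 432.8 594.1  30.3 x 28.6 long-axis 12.4 rgb [ 42. 138.  63.]
knob 30 [446. 226.] c 457.5 -629.1  32.3 x 13.1 long-axis -2.0 rgb [17. 89. 35.]
knob 81 [ 72. 237.] c 390.3 622.7  38.3 x 31.8 long-axis 48.4 rgb [ 37. 111.  52.]
knob 58 [424. 252.] c 373.5 -555.2  35.0 x 31.4 long-axis 24.1 rgb [23. 88. 40.]
pin 137 [245. 218.] c 479.0 44.7  108.6 x 41.8 long-axis 18.0 rgb [101.  94.  86.]
pin 121 [216. 219.] c 476.5 152.5  96.9 x 18.3 long-axis -14.4 rgb [111. 107. 100.]
pin 83 [276. 351.] c 14.1 -79.0  57.4 x 28.5 long-axis 13.5 rgb [54. 28. 24.]
```

View pics/s3.png

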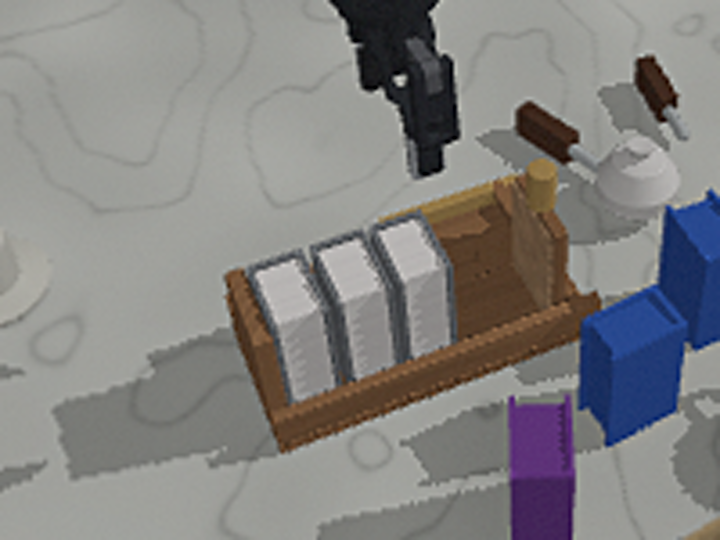

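All three books stand in the rack. Next I'll cage the knob again and slide the end shut.

Request:
arm_command --rows '[[60,[0,0,0.05],[0,0,0.079]],[60,[0.01,0.1,0.05],[0,0,0.158]],[40,[0.02,0.2,0.05],[0,0,0.237]],[40,[0.03,0.3,0.05],[0,0,0.316]],[40,[0.041,0.334,0.05],[0,0,0.395]],[40,[0.041,0.334,0.05],[0,0,0.474]],[40,[0.041,0.334,0.05],[0,0,0.553]],[40,[0.041,0.334,0.05],[0,0,0.632]],[40,[0.041,0.334,0.05],[0,0,0.711]],[40,[0.041,0.334,0.05],[0,0,0.79]],[40,[0.041,0.334,0.05],[0,0,0.869]],[40,[0.041,0.334,0.05],[0,0,0.948]]]'

```text
time: 24.45
tool_pos: [0.5986, -0.0573, 0.2289]
tool_rot: [0.0, 0.1, 0.995, -0.0]
contact_force: [0.9, 0.3, -0.8]
gripper_width: 0.469
grasp_force: 0.0
```

Request:
arm_command --rows '[[40,[0,0,0],[0,0,0.051]],[40,[0,0,0],[0,0,0.051]],[40,[0,0,0],[0,0,0.051]],[40,[0,0,0],[0,0,0.051]]]'

```text
time: 24.78
tool_pos: [0.5986, -0.0573, 0.2286]
tool_rot: [0.0, 0.064, 0.998, -0.0]
contact_force: [-0.4, -0.6, 0.0]
gripper_width: 0.466
grasp_force: 0.0
```

```bash
python3 - <<'E'
from h import *
st(); s=monitor.state()
f=grab('wrist'); blobs(f,.138,.152,200,1200,'knob')
print((np.array([597.5,-57,123])-s['tool_pos']*1000)/300)
E
```

```text
t 24.78 tcp [598.6 -57.3 228.6] close-ang 82.7 F [-0.4 -0.6  0. ] w 39.8 gf 0.0 j6 -1.66
knob 474 [256. 196.] c 596.8 -57.1  21.0 x 21.0 long-axis 67.4 rgb [150. 117.  48.]
[-0.00355604  0.00111059 -0.35185251]
```

Request:
arm_command --rows '[[40,[-0.006,0,-0.1],[0,0,0]],[40,[-0.006,0,-0.22],[0,0,0]],[40,[-0.006,0,-0.32],[0,0,0]],[40,[-0.006,0,-0.35],[0,0,0]],[40,[-0.006,0,-0.35],[0,0,0]],[40,[-0.006,0,-0.35],[0,0,0]]]'

```text
time: 25.33
tool_pos: [0.5971, -0.0574, 0.124]
tool_rot: [0.0, 0.063, 0.998, -0.0]
contact_force: [0.4, 0.6, 1.5]
gripper_width: 0.467
grasp_force: 0.0
```

Request:
arm_command --rows '[[40,[-0.003,-0.02,0],[0,0,0]],[40,[-0.006,-0.05,0],[0,0,0]],[40,[-0.011,-0.09,0],[0,0,0]],[40,[-0.017,-0.13,0],[0,0,0]],[40,[-0.021,-0.17,0],[0,0,0]],[40,[-0.025,-0.2,0],[0,0,0]],[40,[-0.029,-0.225,0],[0,0,0]],[40,[-0.03,-0.24,0],[0,0,0]],[40,[-0.032,-0.25,0],[0,0,0]],[40,[-0.033,-0.26,0],[0,0,0]],[40,[-0.034,-0.27,0],[0,0,0]],[40,[-0.034,-0.27,0],[0,0,0]]]'

```text
time: 26.33
tool_pos: [0.5862, -0.1388, 0.1229]
tool_rot: [-0.0, 0.063, 0.998, -0.0]
contact_force: [-0.4, 0.6, -0.2]
gripper_width: 0.469
grasp_force: 0.0
```

```bash
python3 - <<'E'
from h import *
st(); s=monitor.state(); d=s['tool_pos'][:2]*1000-np.array([570.6,-267.7]); print('tcp rack y',d@[.1253,.9921])
f=grab('scene'); blobs(f,.1,.125,300,1e3,'sc'); blobs(f,.135,.155,50,90,'knob')
E
```

```text
t 26.33 tcp [ 586.2 -138.8  122.9] close-ang 82.8 F [-0.4  0.6 -0.2] w 40.1 gf 0.0 j6 -1.80
tcp rack y 129.8480077611279
sc 759 [207. 222.] c 584.5 -171.2  102.5 x 66.5 long-axis 82.0 rgb [130. 126. 122.]
sc 509 [176. 232.] c 573.6 -254.3  71.0 x 54.5 long-axis -6.9 rgb [128. 120. 113.]
sc 302 [250. 272.] c 759.7 -161.4  61.9 x 39.9 long-axis -31.0 rgb [ 94.  52. 120.]
knob 65 [445. 124.] c 658.9 630.7  61.3 x 35.6 long-axis 87.4 rgb [51. 95. 62.]
knob 76 [486. 165.] c 843.3 570.2  33.9 x 22.3 long-axis 13.4 rgb [123. 122. 116.]
knob 65 [ 22. 224.] c 383.8 -551.7  33.4 x 16.3 long-axis -69.4 rgb [ 49. 101.  62.]
knob 64 [  4. 231.] c 397.7 -590.5  34.5 x 16.4 long-axis 21.4 rgb [ 48. 106.  62.]
```

Request:
arm_command --rows '[[40,[-0.0005,-0.004,0],[0,0,0]],[40,[-0.001,-0.008,0],[0,0,0]],[40,[-0.0015,-0.012,0],[0,0,0]],[40,[-0.002,-0.016,0],[0,0,0]],[40,[-0.0025,-0.02,0],[0,0,0]],[40,[-0.003,-0.024,0],[0,0,0]]]'

```text
time: 26.88
tool_pos: [0.5853, -0.1449, 0.1227]
tool_rot: [-0.001, 0.063, 0.998, 0.001]
contact_force: [-0.3, 5.2, -1.4]
gripper_width: 0.467
grasp_force: 2.4
```

Request:
arm_command --rows '[[40,[-0.0005,-0.003,0],[0,0,0]],[40,[-0.0008,-0.006,0],[0,0,0]]]'

```text
time: 27.05
tool_pos: [0.585, -0.147, 0.1227]
tool_rot: [-0.001, 0.063, 0.998, 0.0]
contact_force: [-0.2, 4.9, -2.4]
gripper_width: 0.47
grasp_force: 2.4
```

Request:
arm_command --rows '[[40,[-0.0003,-0.002,0],[0,0,0]],[40,[-0.0005,-0.004,0],[0,0,0]]]'

```text
time: 27.22
tool_pos: [0.5849, -0.1481, 0.1228]
tool_rot: [-0.001, 0.063, 0.998, 0.001]
contact_force: [-0.9, 7.2, -2.3]
gripper_width: 0.467
grasp_force: 3.5
```

```bash
python3 - <<'E'
from h import *
st(); s=monitor.state(); d=s['tool_pos'][:2]*1000-np.array([570.6,-267.7]); print('tcp rack y',d@[.1253,.9921])
E
```

```text
t 27.22 tcp [ 584.9 -148.1  122.8] close-ang 82.8 F [-0.9  7.2 -2.3] w 39.9 gf 3.5 j6 -1.82
tcp rack y 120.42032726278802
```

Request:
arm_command --rows '[[40,[-0.0003,-0.002,0],[0,0,0]],[40,[-0.0003,-0.002,0],[0,0,0]]]'

```text
time: 27.38
tool_pos: [0.5849, -0.1482, 0.1227]
tool_rot: [-0.0, 0.063, 0.998, 0.001]
contact_force: [-0.0, 8.2, -2.4]
gripper_width: 0.471
grasp_force: 3.7
```

Request:
arm_command --rows '[[40,[-0.0003,-0.002,0],[0,0,0]],[40,[-0.0003,-0.002,0],[0,0,0]]]'

```text
time: 27.55
tool_pos: [0.5848, -0.1482, 0.1227]
tool_rot: [-0.0, 0.063, 0.998, 0.002]
contact_force: [0.2, 8.2, -1.6]
gripper_width: 0.473
grasp_force: 4.5
```

Request:
arm_command --rows '[[40,[-0.0003,-0.002,0],[0,0,0]],[40,[-0.0003,-0.002,0],[0,0,0]]]'

```text
time: 27.72
tool_pos: [0.5848, -0.1483, 0.1227]
tool_rot: [-0.0, 0.063, 0.998, 0.002]
contact_force: [-0.2, 10.4, -3.1]
gripper_width: 0.47
grasp_force: 5.3
```

Request:
arm_command --rows '[[40,[-0.0006,-0.005,0],[0,0,0]],[40,[-0.0006,-0.005,0],[0,0,0]],[40,[-0.0006,-0.005,0],[0,0,0]]]'

```text
time: 27.97
tool_pos: [0.5848, -0.1485, 0.1226]
tool_rot: [-0.0, 0.063, 0.998, 0.003]
contact_force: [1.5, 15.3, -1.6]
gripper_width: 0.472
grasp_force: 7.1
```

Request:
arm_command --rows '[[40,[-0.0006,-0.005,0],[0,0,0]],[40,[-0.0006,-0.005,0],[0,0,0]],[40,[-0.0006,-0.005,0],[0,0,0]],[40,[-0.0006,-0.005,0],[0,0,0]],[40,[-0.0006,-0.005,0],[0,0,0]]]'

```text
time: 28.38
tool_pos: [0.5848, -0.1487, 0.1226]
tool_rot: [-0.0, 0.062, 0.998, 0.005]
contact_force: [1.7, 17.9, -2.2]
gripper_width: 0.471
grasp_force: 9.1
```

```bash
python3 - <<'E'
from h import *
st(); f=grab('scene'); blobs(f,.1,.125,300,2e3,'sc')
save('s4.png',f['color'][160:290,110:260],4)
E
```

```text
t 28.38 tcp [ 584.8 -148.7  122.6] close-ang 82.8 F [ 1.7 17.9 -2.2] w 40.2 gf 9.1 j6 -1.82
sc 1236 [84. 48.] c -591.0 -122.5  726.7 x 39.9 long-axis -90.0 rgb [116. 104.  93.]
sc 1218 [193. 227.] c 579.6 -207.2  149.8 x 71.3 long-axis 83.2 rgb [131. 124. 119.]
sc 307 [250. 272.] c 760.2 -161.7  61.8 x 39.9 long-axis -31.0 rgb [ 93.  52. 118.]
```

View pics/s4.png

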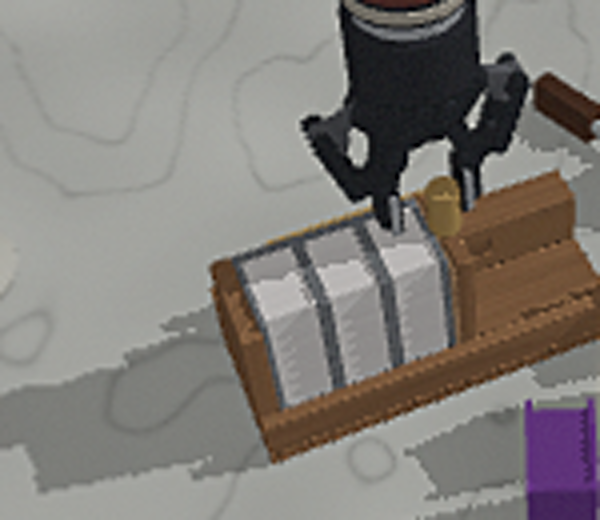

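The row is tight: no gaps are visible among the books at (280,320), (350,290) and (420,290), and the press is about 18 N. I'll back off and look at the pins.

Request:
arm_command --rows '[[40,[0.002,0.016,0],[0,0,0]],[40,[0.0035,0.028,0],[0,0,0]],[40,[0.0035,0.028,0.08],[0,0,0]],[40,[0.0035,0.028,0.2],[0,0,0]],[40,[0.0035,0.028,0.33],[0,0,0]],[40,[-0.05,0.1,0.43],[0,0,0.05]],[50,[-0.11,0.2,0.43],[0,0,0.1]],[50,[-0.17,0.32,0.43],[0,0,0.15]],[50,[-0.23,0.42,0.43],[0,0,0.2]],[50,[-0.3,0.54,0.43],[0,0,0.2]],[50,[-0.36,0.64,0.43],[0,0,0.2]],[50,[-0.4,0.68,0.43],[0,0,0.2]]]'

```text
time: 29.43
tool_pos: [0.4637, 0.0522, 0.2533]
tool_rot: [0.001, -0.095, 0.996, -0.001]
contact_force: [0.0, 0.6, 1.4]
gripper_width: 0.586
grasp_force: 0.0
```

Request:
arm_command --rows '[[50,[0,0,0],[0,0,0]],[50,[0,0,0],[0,0,0]]]'

```text
time: 29.6
tool_pos: [0.4651, 0.0502, 0.2533]
tool_rot: [0.001, -0.094, 0.996, -0.001]
contact_force: [0.8, -0.3, -0.1]
gripper_width: 0.583
grasp_force: 0.0
```

```bash
python3 - <<'E'
from h import *
st(); f=grab('wrist'); save('w4.png',f['color'],1.3); blobs(f,.024,.036,300,3000,'grip'); blobs(f,.010,.036,300,6000,'pin')
f=grab('top'); blobs(f,.138,.152,20,60,'knob')
E
```

```text
t 29.60 tcp [465.1  50.2 253.3] close-ang 100.8 F [ 0.8 -0.3 -0.1] w 49.8 gf 0.0 j6 -1.81
grip 557 [252. 155.] c 453.9 40.9  59.4 x 17.9 long-axis 13.9 rgb [74. 62. 52.]
grip 563 [330. 173.] c 458.9 154.7  60.1 x 17.8 long-axis -14.0 rgb [72. 60. 50.]
grip 411 [140. 244.] c 621.2 -104.7  115.9 x 56.1 long-axis 48.8 rgb [76. 54. 32.]
grip 592 [138. 365.] c 878.7 -86.3  110.1 x 51.3 long-axis -24.4 rgb [151. 146. 133.]
pin 479 [466.  97.] c 323.4 304.1  44.2 x 18.0 long-axis -1.0 rgb [65. 45. 25.]
pin 748 [252. 162.] c 472.5 45.6  97.8 x 18.0 long-axis 14.0 rgb [86. 78. 69.]
pin 1172 [131. 176.] c 520.6 -121.9  215.9 x 39.0 long-axis 70.4 rgb [84. 67. 40.]
pin 871 [326. 178.] c 477.2 150.1  97.8 x 18.1 long-axis -13.7 rgb [80. 73. 64.]
pin 2093 [152. 236.] c 604.1 -83.5  106.4 x 66.1 long-axis 79.5 rgb [92. 65. 37.]
pin 1044 [ 19. 339.] c 883.6 -294.4  104.1 x 104.1 long-axis 0.3 rgb [92. 78. 49.]
pin 751 [137. 367.] c 885.8 -88.1  124.6 x 53.9 long-axis -24.4 rgb [144. 138. 125.]
knob 26 [ 77. 161.] c 652.2 627.5  30.9 x 13.3 long-axis 7.4 rgb [34. 91. 45.]
knob 31 [ 83. 165.] c 637.6 602.5  25.5 x 22.9 long-axis 65.3 rgb [33. 92. 45.]
knob 23 [442. 184.] c 600.5 -620.8  22.3 x 13.0 long-axis -52.7 rgb [16. 83. 33.]
knob 33 [298. 185.] c 586.6 -135.4  20.5 x 17.9 long-axis -89.3 rgb [153. 117.  55.]
knob 26 [423. 189.] c 578.6 -559.0  31.6 x 16.6 long-axis 61.6 rgb [ 40. 105.  55.]
knob 48 [ 66. 210.] c 479.7 648.7  30.1 x 17.5 long-axis -86.1 rgb [ 29. 106.  46.]
knob 45 [ 82. 225.] c 433.4 590.4  30.1 x 25.4 long-axis 23.0 rgb [ 41. 133.  62.]
knob 24 [446. 225.] c 457.8 -631.3  26.6 x 12.5 long-axis 8.3 rgb [17. 87. 34.]
knob 47 [ 72. 237.] c 389.3 620.4  31.0 x 23.4 long-axis -51.2 rgb [ 37. 105.  51.]
knob 28 [454. 249.] c 384.9 -649.9  30.2 x 11.2 long-axis 42.7 rgb [ 22. 119.  46.]
knob 47 [423. 252.] c 372.1 -551.7  35.2 x 21.2 long-axis 26.0 rgb [ 27. 106.  47.]
```

View pics/w4.png

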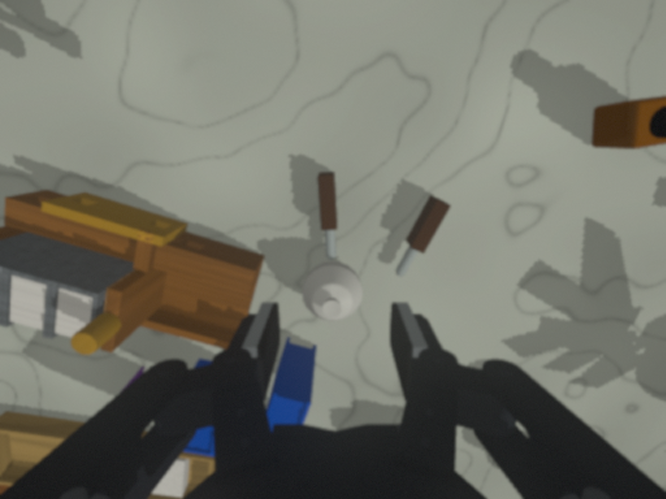

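The wrist view shows pin B with its grip at (327,200) and its tip beside the pomegranate at (332,285), and pin A at (428,225). I'll grasp B, draw it straight back from the pomegranate, then lift.

Request:
arm_command --rows '[[50,[-0.037,-0.031,0],[0,0,0.036]],[50,[-0.037,-0.031,-0.1],[0,0,0.036]],[50,[-0.037,-0.031,-0.23],[0,0,0.036]],[50,[-0.037,-0.031,-0.36],[0,0,0.036]],[50,[-0.037,-0.031,-0.48],[0,0,0.036]],[50,[-0.037,-0.031,-0.6],[0,0,0.036]],[50,[-0.037,-0.031,-0.6],[0,0,0.036]],[50,[-0.037,-0.031,-0.6],[0,0,0.036]]]'

```text
time: 30.37
tool_pos: [0.4524, 0.0404, 0.0706]
tool_rot: [-0.003, -0.121, 0.993, 0.0]
contact_force: [0.3, -0.7, 0.6]
gripper_width: 0.586
grasp_force: 0.0
```

```bash
python3 - <<'E'
from h import *
st(); f=grab('wrist'); blobs(f,.024,.036,500,30000,'grip'); s=monitor.state(); print((np.array([453.9,40.9,8])-s['tool_pos']*1000)/300)
E
```

```text
t 30.37 tcp [452.4  40.4  70.6] close-ang 103.9 F [ 0.3 -0.7  0.6] w 50.1 gf 0.0 j6 -1.89
grip 1791 [256. 216.] c 454.0 40.2  60.4 x 17.8 long-axis 14.5 rgb [70. 56. 46.]
grip 1674 [396. 251.] c 458.6 154.3  59.4 x 19.6 long-axis -13.5 rgb [61. 47. 37.]
grip 1267 [ 67. 263.] c 531.4 -94.8  80.1 x 26.4 long-axis 71.3 rgb [75. 56. 32.]
grip 720 [255. 303.] c 532.3 58.8  65.0 x 24.4 long-axis -75.1 rgb [104. 104.  99.]
grip 680 [ 17. 338.] c 603.1 -127.4  56.0 x 18.5 long-axis -10.7 rgb [79. 55. 29.]
[-0.00191957  0.0013616  -0.21729868]
```

Request:
arm_command --rows '[[50,[0.004,0,-0.08],[0,0,0]],[50,[0.004,0,-0.15],[0,0,0]],[50,[0.004,0,-0.19],[0,0,0]],[50,[0.004,0,-0.207],[0,0,0]],[50,[0.004,0,-0.207],[0,0,0]],[30,[0.004,0,-0.207],[0,0,0]],[10,[0.004,0,-0.207],[0,0,0]],[10,[0.004,0,-0.207],[0,0,0]],[10,[0.004,0,-0.207],[0,0,0]],[10,[0.004,0,-0.207],[0,0,0]],[10,[0.004,0,-0.207],[0,0,0]]]'

```text
time: 31.33
tool_pos: [0.4567, 0.0412, 0.0123]
tool_rot: [0.002, -0.122, 0.993, -0.0]
contact_force: [-0.4, -0.0, 6.5]
gripper_width: 0.195
grasp_force: 61.2
```

```bash
python3 - <<'E'
from h import *
st()
E
```

```text
t 31.33 tcp [456.7  41.2  12.3] close-ang 104.0 F [-0.4 -0.   6.5] w 16.7 gf 61.2 j6 -1.89
```

Request:
arm_command --rows '[[10,[-0.022,-0.005,0],[0,0,0]],[10,[-0.044,-0.011,0.002],[0,0,0]],[10,[-0.065,-0.016,0.01],[0,0,0]],[10,[-0.065,-0.016,0.08],[0,0,0]],[10,[-0.065,-0.016,0.18],[0,0,0]],[10,[-0.08,-0.06,0.22],[0,0,-0.06]],[10,[-0.1,-0.16,0.22],[0,0,-0.12]],[10,[-0.12,-0.27,0.22],[0,0,-0.18]],[10,[-0.138,-0.38,0.22],[0,0,-0.236]],[10,[-0.138,-0.48,0.22],[0,0,-0.236]],[10,[-0.138,-0.541,0.22],[0,0,-0.236]],[10,[-0.138,-0.541,0.22],[0,0,-0.236]]]'

```text
time: 32.33
tool_pos: [0.4116, -0.1232, 0.0754]
tool_rot: [-0.001, 0.065, 0.998, -0.0]
contact_force: [0.3, 0.9, -0.4]
gripper_width: 0.193
grasp_force: 60.2
```

Request:
arm_command --rows '[[10,[0,0,0],[0,0,0]],[10,[0,0,0],[0,0,0]]]'

```text
time: 32.5
tool_pos: [0.412, -0.1199, 0.0752]
tool_rot: [-0.001, 0.063, 0.998, 0.001]
contact_force: [-0.8, 0.1, -0.9]
gripper_width: 0.194
grasp_force: 60.2
```

```bash
python3 - <<'E'
from h import *
st(); f=grab('wrist'); save('w5.png',f['color'],1.4); blobs(f,.060,.067,200,30000,'plate'); blobs(f,.05,.12,200,90000,'any')
blobs(f,.049,.0545,200,30000,'rail')
E
```

```text
t 32.50 tcp [ 412.  -119.9   75.2] close-ang 82.8 F [-0.8  0.1 -0.9] w 16.6 gf 60.2 j6 -1.90
any 6445 [258. 255.] c 422.5 -126.0  91.0 x 44.1 long-axis -20.7 rgb [59. 53. 47.]
any 1129 [497. 353.] c 539.0 54.3  30.7 x 22.4 long-axis -27.0 rgb [108. 108. 103.]
any 256 [164. 358.] c 519.1 -214.7  59.9 x 8.9 long-axis -49.0 rgb [85. 65. 29.]
rail 457 [490. 342.] c 534.7 52.9  34.3 x 9.6 long-axis -55.2 rgb [103. 103.  98.]
```

View pics/w5.png

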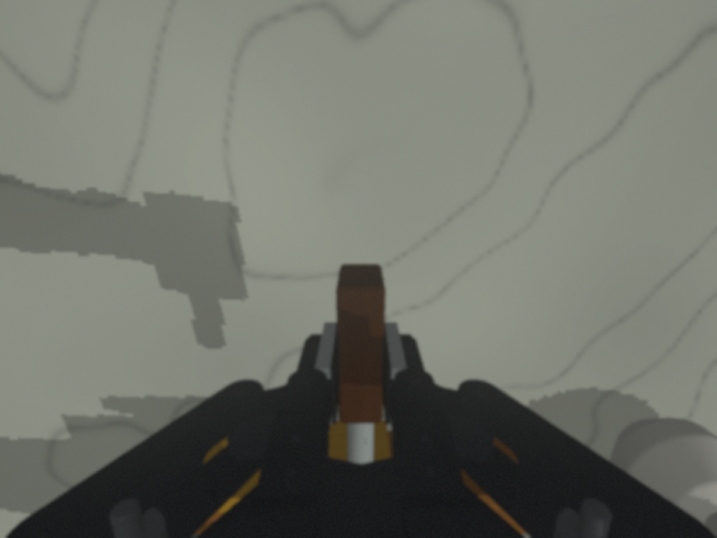

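The pin is held straight at (360,340), with its shank at (360,443) in front of the plate. I'll measure its offset with the same camera that located the rack.

```bash
python3 - <<'E'
from h import *
f=load('wrist'); W=world(f); c=f['color'].astype(int)
O=np.array([570.6,-267.7]); X=np.array([.9921,-.1253]); Y=np.array([.1253,.9921])
s=monitor.state(); t=s['tool_pos'][:2]*1000-O; print('tcp rack',t@X,t@Y,s['tool_pos'][2])
m=(c[...,0]>c[...,2]+15)&(W[...,2]>.07)&(W[...,2]<.11)&(f['z_map']>0); m[:, :230]=0; m[:,290:]=0
m=cv2.erode(m.astype(np.uint8),np.ones((3,3)))>0
P=W[m]; d=P[:,:2]*1000-O; rx,ry=d@X,d@Y; print(m.sum(),'x',np.percentile(rx,[0.5,50,99.5]),'y',np.percentile(ry,[.5,50,99.5]),'z',np.percentile(P[:,2],[1,50,99]))
for a in range(-220,-140,10):
    k=(rx>=a)&(rx<a+10)&(P[:,2]>.08)
    if k.sum()>5: print(a,'y min/max %.1f %.1f'%(ry[k].min(),ry[k].max()),'z %.4f'%np.median(P[k][:,2]),k.sum())
# shank
for r in range(300,332,4):
    print(r,[ (W[r,q]*1000).round(0).tolist() for q in (250,258,266)], c[r,258])
E
```

```text
tcp rack -175.54232139108464 126.94241513208856 0.07532104579765958
2455 x [-207.32999782 -179.96626558 -150.59462197] y [119.78309714 127.57072365 134.95301399] z [0.09208347 0.09338329 0.09476307]
-210 y min/max 119.9 135.2 z 0.0935 428
-200 y min/max 120.3 134.9 z 0.0935 385
-190 y min/max 120.1 134.4 z 0.0934 412
-180 y min/max 120.0 134.1 z 0.0934 408
-170 y min/max 119.2 134.8 z 0.0933 430
-160 y min/max 119.2 135.5 z 0.0932 390
300 [[436.0, -127.0, 94.0], [437.0, -122.0, 94.0], [437.0, -118.0, 94.0]] [61 43 33]
304 [[449.0, -129.0, 81.0], [448.0, -124.0, 83.0], [451.0, -119.0, 81.0]] [119 124 120]
308 [[452.0, -129.0, 82.0], [450.0, -124.0, 85.0], [454.0, -119.0, 80.0]] [121 127 124]
312 [[455.0, -130.0, 81.0], [454.0, -124.0, 84.0], [458.0, -120.0, 80.0]] [121 127 123]
316 [[458.0, -130.0, 82.0], [457.0, -125.0, 84.0], [461.0, -120.0, 80.0]] [121 127 123]
320 [[462.0, -130.0, 81.0], [460.0, -125.0, 84.0], [464.0, -120.0, 80.0]] [122 129 124]
324 [[465.0, -131.0, 81.0], [463.0, -125.0, 84.0], [468.0, -121.0, 79.0]] [123 129 126]
328 [[468.0, -131.0, 82.0], [467.0, -126.0, 83.0], [472.0, -121.0, 78.0]] [121 127 124]
```

Request:
arm_command --rows '[[10,[0,-0.003,-0.05],[0,0,0]],[10,[0,-0.005,-0.1],[0,0,0]],[10,[0,-0.005,-0.14],[0,0,0]],[10,[0,-0.005,-0.154],[0,0,0]],[10,[0,-0.005,-0.154],[0,0,0]],[10,[0,-0.005,-0.154],[0,0,0]]]'

```text
time: 33.05
tool_pos: [0.4133, -0.1217, 0.03]
tool_rot: [-0.0, 0.062, 0.998, 0.0]
contact_force: [0.3, -0.2, -0.4]
gripper_width: 0.191
grasp_force: 60.2
```

```bash
cat >> h.py <<'E'
O=np.array([570.6,-267.7]); XR=np.array([.9921,-.1253]); YR=np.array([.1253,.9921])
def rk(tx=None,ty=None,tz=None):
    st(); p=monitor.state()['tool_pos']*1000; t=p[:2]-O; x,y=t@XR,t@YR; print('tcp rack %.1f %.1f %.1f'%(x,y,p[2]))
    if tx is not None:
        w=((tx-x)*XR+(ty-y)*YR)/300; print('shift',w.round(4),round((tz-p[2])/300,4))
def pinpose(f):
    W=world(f); c=f['color'].astype(int)
    p=monitor.state()['tool_pos']; m=(c[...,0]>c[...,2]+15)&(abs(W[...,2]-p[2]-.018)<.006)&(f['z_map']>0); m[:, :230]=0; m[:,290:]=0
    P=W[m]; d=P[:,:2]*1000-O; rx,ry=d@XR,d@YR
    print('pin grip x',np.percentile(rx,[.5,99.5]).round(1),'top z %.4f'%np.median(P[:,2]))
    a,b=np.percentile(rx,[5,95])
    for lo in np.linspace(a,b-8,4):
        k=(rx>=lo)&(rx<lo+8); print('  x %.0f ymid %.1f z %.4f'%(lo+4,(ry[k].min()+ry[k].max())/2,np.median(P[k][:,2])))
E
python3 - <<'E'
from h import *
rk(-103.5,125.5,28.9); f=grab('wrist'); pinpose(f)
E
```

```text
t 33.05 tcp [ 413.3 -121.7   30. ] close-ang 82.9 F [ 0.3 -0.2 -0.4] w 16.3 gf 60.2 j6 -1.91
tcp rack -174.4 125.1 30.0
shift [ 0.2345 -0.0283] -0.0037
pin grip x [-206.4 -149.2] top z 0.0482
  x -201 ymid 125.7 z 0.0483
  x -186 ymid 125.7 z 0.0483
  x -171 ymid 125.4 z 0.0481
  x -156 ymid 125.7 z 0.0481
```

Request:
arm_command --rows '[[10,[0.02,-0.0015,-0.004],[0,0,0]],[10,[0.05,-0.005,-0.004],[0,0,0]],[10,[0.08,-0.009,-0.004],[0,0,0]],[10,[0.1,-0.0115,-0.004],[0,0,0]],[10,[0.115,-0.0135,-0.004],[0,0,0]],[10,[0.125,-0.0145,-0.004],[0,0,0]],[10,[0.132,-0.0155,-0.004],[0,0,0]],[10,[0.132,-0.0155,-0.004],[0,0,0]]]'

```text
time: 33.77
tool_pos: [0.4532, -0.1271, 0.0287]
tool_rot: [-0.0, 0.063, 0.998, 0.0]
contact_force: [0.1, -0.2, -1.2]
gripper_width: 0.192
grasp_force: 60.2
```

```bash
python3 - <<'E'
from h import *
rk(-103.5,125.6,28.9); f=grab('wrist'); pinpose(f)
E
```

```text
t 33.77 tcp [ 453.2 -127.1   28.7] close-ang 82.8 F [ 0.1 -0.2 -1.2] w 16.4 gf 60.2 j6 -1.88
tcp rack -134.1 124.8 28.7
shift [ 0.1015 -0.01  ] 0.0007
pin grip x [-166.2 -108.1] top z 0.0468
  x -160 ymid 125.4 z 0.0470
  x -145 ymid 125.4 z 0.0469
  x -130 ymid 125.2 z 0.0468
  x -115 ymid 125.4 z 0.0467
```

Request:
arm_command --rows '[[10,[0.015,-0.001,0],[0,0,0]],[10,[0.03,-0.002,0],[0,0,0]],[10,[0.045,-0.004,0],[0,0,0]],[10,[0.06,-0.0055,0],[0,0,0]],[10,[0.075,-0.007,0],[0,0,0]],[10,[0.085,-0.0085,0],[0,0,0]],[10,[0.092,-0.009,0],[0,0,0]],[10,[0.092,-0.009,0],[0,0,0]]]'

```text
time: 34.48
tool_pos: [0.481, -0.1299, 0.0288]
tool_rot: [0.0, 0.063, 0.998, -0.0]
contact_force: [0.6, -0.5, -0.9]
gripper_width: 0.194
grasp_force: 60.2
```

Request:
arm_command --rows '[[10,[0.004,-0.0005,0],[0,0,0]],[10,[0.008,-0.001,0],[0,0,0]],[10,[0.01,-0.001,0],[0,0,0]],[10,[0.01,-0.001,0],[0,0,0]]]'

```text
time: 34.82
tool_pos: [0.4828, -0.1299, 0.0285]
tool_rot: [-0.001, 0.063, 0.998, 0.0]
contact_force: [-3.3, -0.6, 1.2]
gripper_width: 0.196
grasp_force: 60.4
```

```bash
python3 - <<'E'
from h import *
rk(-103.5,125.6,28.9); f=grab('wrist'); pinpose(f)
E
```

```text
t 34.82 tcp [ 482.8 -129.9   28.5] close-ang 82.8 F [-3.3 -0.6  1.2] w 16.8 gf 60.4 j6 -1.86
tcp rack -104.4 125.7 28.5
shift [ 0.003  -0.0006] 0.0013
pin grip x [-136.7  -76.2] top z 0.0467
  x -131 ymid 126.3 z 0.0467
  x -114 ymid 126.5 z 0.0467
  x -97 ymid 126.3 z 0.0467
  x -81 ymid 126.2 z 0.0468
```

Request:
arm_command --rows '[[10,[0.003,-0.0004,0],[0,0,0]],[10,[0.005,-0.0006,0],[0,0,0]],[10,[0.005,-0.0006,0],[0,0,0]]]'

```text
time: 35.12
tool_pos: [0.4828, -0.1299, 0.0283]
tool_rot: [-0.003, 0.063, 0.998, 0.0]
contact_force: [-10.5, 0.7, 5.6]
gripper_width: 0.197
grasp_force: 61.1
```

Request:
arm_command --rows '[[16,[0,0,0],[0,0,0]],[22,[0,0,0],[0,0,0]],[28,[0,0,0],[0,0,0]],[36,[0,0,0],[0,0,0]],[36,[0,0,0],[0,0,0]],[36,[0,0,0.08],[0,0,0]],[36,[-0.05,0.006,0.2],[0,0,0]],[36,[-0.1,0.012,0.3],[0,0,0]],[36,[-0.1,0.012,0.3],[0,0,0]]]'

```text
time: 35.87
tool_pos: [0.4578, -0.1281, 0.1259]
tool_rot: [0.006, 0.063, 0.998, -0.002]
contact_force: [1.0, -0.1, 1.3]
gripper_width: 0.417
grasp_force: 0.0
```

```bash
python3 - <<'E'
from h import *
rk(); f=grab('wrist'); save('w6.png',f['color'],1.4); blobs(f,.026,.046,200,20000,'low'); blobs(f,.060,.067,200,30000,'plate')
f=grab('top'); blobs(f,.012,.04,80,200,'top')
E
```

```text
t 35.87 tcp [ 457.8 -128.1  125.9] close-ang 82.8 F [ 1.  -0.1  1.3] w 35.6 gf 0.0 j6 -1.87
tcp rack -129.4 124.4 125.9
low 1718 [258. 223.] c 483.6 -123.0  71.6 x 61.6 long-axis -20.1 rgb [75. 60. 43.]
low 1650 [447. 251.] c 545.6 55.1  69.8 x 46.2 long-axis -45.5 rgb [110. 110. 105.]
low 295 [179. 246.] c 503.6 -209.8  39.1 x 8.1 long-axis 82.4 rgb [88. 70. 34.]
low 271 [132. 257.] c 509.3 -256.6  36.3 x 10.0 long-axis 87.9 rgb [75. 58. 40.]
low 566 [347. 256.] c 532.7 -47.6  51.5 x 2.2 long-axis 82.8 rgb [67. 52. 36.]
low 205 [348. 340.] c 642.0 -46.9  19.8 x 10.7 long-axis 86.3 rgb [78. 57. 37.]
plate 495 [169. 265.] c 504.8 -211.1  38.4 x 11.3 long-axis 83.0 rgb [125.  97.  37.]
plate 1216 [257. 275.] c 531.6 -141.0  48.2 x 46.7 long-axis 82.3 rgb [119.  89.  38.]
plate 205 [477. 276.] c 552.5 63.2  23.1 x 15.3 long-axis -46.9 rgb [121. 121. 115.]
top 118 [216. 219.] c 476.7 152.6  96.7 x 18.4 long-axis -13.3 rgb [108. 105.  97.]
top 92 [276. 350.] c 17.3 -77.4  66.8 x 32.0 long-axis 11.9 rgb [52. 27. 24.]
```

View pics/w6.png

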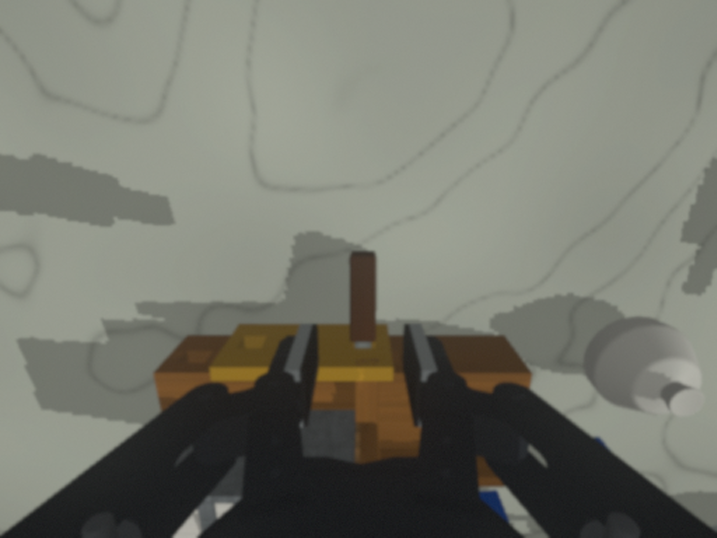

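Pin B is in its hole, at (362,300). A sliver of shank shows at (362,346), so I'll check the shoulder gap and droop.

```bash
python3 - <<'E'
from h import *
f=load('wrist'); W=world(f); c=f['color'].astype(int)
for r in range(176,274,3):
    p=W[r,259]; d=p[:2]*1000-O; print(r,'x %.1f y %.1f z %.1f'%(d@XR,d@YR,p[2]*1000),c[r,259])
E
```

```text
176 x -138.2 y 126.4 z 1.6 [139 143 131]
179 x -137.7 y 126.4 z 11.1 [85 85 78]
182 x -140.6 y 126.3 z 31.7 [59 52 44]
185 x -138.5 y 126.3 z 34.2 [69 55 45]
188 x -136.0 y 126.3 z 35.5 [69 56 45]
191 x -133.2 y 126.3 z 35.7 [68 55 44]
194 x -130.4 y 126.3 z 36.1 [69 54 44]
197 x -127.7 y 126.3 z 36.6 [68 53 42]
200 x -124.5 y 126.3 z 36.0 [69 54 44]
203 x -121.8 y 126.3 z 36.7 [68 53 42]
206 x -119.4 y 126.3 z 38.0 [68 53 42]
209 x -116.5 y 126.3 z 38.3 [68 52 42]
212 x -113.3 y 126.3 z 37.9 [66 50 39]
215 x -110.6 y 126.3 z 38.8 [67 51 40]
218 x -107.6 y 126.3 z 38.9 [67 49 38]
221 x -105.4 y 126.3 z 40.8 [67 50 38]
224 x -101.9 y 126.3 z 39.9 [67 49 37]
227 x -99.6 y 126.3 z 41.4 [67 50 37]
230 x -96.5 y 126.3 z 41.6 [67 50 36]
233 x -93.8 y 126.3 z 42.4 [67 49 36]
236 x -90.8 y 126.3 z 42.7 [67 49 37]
239 x -88.0 y 126.3 z 43.3 [67 48 34]
242 x -85.1 y 126.3 z 43.9 [69 52 38]
245 x -76.9 y 126.4 z 35.2 [96 98 93]
248 x -77.1 y 126.4 z 41.2 [95 91 77]
251 x -76.3 y 126.4 z 45.4 [89 70 34]
254 x -76.2 y 126.3 z 50.5 [87 68 31]
257 x -76.7 y 126.3 z 56.4 [81 61 32]
260 x -76.9 y 126.3 z 61.5 [87 68 31]
263 x -75.7 y 126.3 z 64.4 [139 107  41]
266 x -73.0 y 126.3 z 64.9 [146 113  39]
269 x -70.0 y 126.3 z 65.0 [151 116  42]
272 x -66.5 y 126.3 z 64.5 [128  94  41]
```

The droop is about 0.18 rad, with roughly a 4 mm gap at the shoulder axis. I'll seat both pins with a push at the end; next is pin A.

Request:
arm_command --rows '[[50,[0,0.1,0.1],[0,0,-0.03]],[50,[0,0.23,0.1],[0,0,-0.073]],[50,[0,0.36,0.1],[0,0,-0.073]],[50,[0,0.49,0.1],[0,0,-0.073]],[50,[0,0.62,0.1],[0,0,-0.073]],[50,[0.002,0.75,0.05],[0,0,-0.073]],[50,[0.003,0.86,0],[0,0,-0.073]],[50,[0.003,0.93,-0.08],[0,0,-0.073]],[50,[0.003,0.943,-0.16],[0,0,-0.073]],[50,[0.003,0.943,-0.18],[0,0,-0.073]],[50,[0.003,0.943,-0.18],[0,0,-0.073]]]'

```text
time: 36.88
tool_pos: [0.453, 0.156, 0.061]
tool_rot: [-0.004, 0.12, 0.993, -0.001]
contact_force: [-0.0, 0.4, -0.2]
gripper_width: 0.585
grasp_force: 0.0
```

```bash
python3 - <<'E'
from h import *
st(); f=grab('wrist'); blobs(f,.024,.036,500,30000,'grip'); s=monitor.state(); print((np.array([458.8,154.7,8])-s['tool_pos']*1000)/300)
E
```

```text
t 36.88 tcp [453. 156.  61.] close-ang 76.3 F [-0.   0.4 -0.2] w 50.0 gf 0.0 j6 -1.15
grip 1931 [257. 227.] c 458.6 155.0  59.7 x 18.0 long-axis -13.9 rgb [64. 52. 42.]
[ 0.01367139 -0.00376939 -0.18353916]
```

Request:
arm_command --rows '[[50,[0.01,-0.003,-0.07],[0,0,0]],[50,[0.01,-0.003,-0.13],[0,0,0]],[50,[0.01,-0.003,-0.16],[0,0,0]],[50,[0.01,-0.003,-0.176],[0,0,0]],[50,[0.01,-0.003,-0.176],[0,0,0]],[30,[0.01,-0.003,-0.176],[0,0,0]],[10,[0.01,-0.003,-0.176],[0,0,0]],[10,[0.01,-0.003,-0.176],[0,0,0]],[10,[0.01,-0.003,-0.176],[0,0,0]],[10,[0.01,-0.003,-0.176],[0,0,0]],[10,[0.01,-0.003,-0.176],[0,0,0]]]'

```text
time: 37.85
tool_pos: [0.4602, 0.1556, 0.0135]
tool_rot: [0.001, 0.12, 0.993, 0.0]
contact_force: [-0.9, 0.2, 6.4]
gripper_width: 0.192
grasp_force: 61.4
```

```bash
python3 - <<'E'
from h import *
rk(-171,45.5,80)
E
```

```text
t 37.85 tcp [460.2 155.6  13.5] close-ang 76.2 F [-0.9  0.2  6.4] w 16.4 gf 61.4 j6 -1.16
tcp rack -162.6 406.1 13.5
shift [-0.1785 -1.1889] 0.2217
```

Request:
arm_command --rows '[[10,[0,0,0.04],[0,0,0]],[10,[0,0,0.12],[0,0,0]],[10,[0,0,0.22],[0,0,0]],[10,[-0.02,-0.06,0.27],[0,0,0.03]],[10,[-0.04,-0.16,0.27],[0,0,0.073]],[10,[-0.055,-0.28,0.27],[0,0,0.073]],[10,[-0.07,-0.4,0.27],[0,0,0.073]],[10,[-0.09,-0.52,0.27],[0,0,0.073]],[10,[-0.105,-0.64,0.27],[0,0,0.073]],[10,[-0.12,-0.76,0.27],[0,0,0.073]],[10,[-0.135,-0.87,0.27],[0,0,0.073]],[10,[-0.145,-0.96,0.27],[0,0,0.073]]]'

```text
time: 38.85
tool_pos: [0.4146, -0.1346, 0.0935]
tool_rot: [0.0, 0.064, 0.998, -0.0]
contact_force: [-0.4, 0.6, -0.3]
gripper_width: 0.191
grasp_force: 60.6
```

Request:
arm_command --rows '[[10,[-0.015,-0.1,0],[0,0,0]],[10,[-0.03,-0.19,0],[0,0,0]],[10,[-0.034,-0.225,-0.02],[0,0,0]],[10,[-0.034,-0.229,-0.05],[0,0,0]],[10,[-0.034,-0.229,-0.05],[0,0,0]],[10,[-0.034,-0.229,-0.05],[0,0,0]],[10,[-0.034,-0.229,-0.05],[0,0,0]]]'

```text
time: 39.43
tool_pos: [0.4051, -0.1998, 0.0774]
tool_rot: [-0.001, 0.062, 0.998, 0.001]
contact_force: [0.3, 0.6, -0.0]
gripper_width: 0.196
grasp_force: 60.6
```

```bash
python3 - <<'E'
from h import *
f=grab('wrist'); pinpose(f); rk(-171,45.5,29)
E
```

```text
pin grip x [-202.7 -144.7] top z 0.0944
  x -197 ymid 47.3 z 0.0945
  x -182 ymid 46.8 z 0.0945
  x -167 ymid 47.2 z 0.0943
  x -152 ymid 47.2 z 0.0942
t 39.48 tcp [ 405.3 -200.1   77.7] close-ang 82.9 F [ 0.3  0.4 -1.6] w 16.4 gf 60.6 j6 -2.07
tcp rack -172.4 46.4 77.7
shift [ 0.0044 -0.0035] -0.1625
```

Request:
arm_command --rows '[[10,[0,-0.003,-0.05],[0,0,0]],[10,[0,-0.004,-0.1],[0,0,0]],[10,[0,-0.004,-0.145],[0,0,0]],[10,[0,-0.004,-0.158],[0,0,0]],[10,[0,-0.004,-0.158],[0,0,0]],[10,[0,-0.004,-0.158],[0,0,0]]]'

```text
time: 39.98
tool_pos: [0.4056, -0.2022, 0.031]
tool_rot: [0.0, 0.062, 0.998, -0.0]
contact_force: [0.4, -0.1, -0.3]
gripper_width: 0.196
grasp_force: 60.6
```

```bash
python3 - <<'E'
from h import *
f=grab('wrist'); pinpose(f); rk(-132,45.3,30)
E
```

```text
pin grip x [-202.1 -144.4] top z 0.0480
  x -196 ymid 45.1 z 0.0481
  x -181 ymid 45.1 z 0.0480
  x -166 ymid 44.8 z 0.0480
  x -152 ymid 45.0 z 0.0479
t 40.03 tcp [ 405.9 -202.6   31.5] close-ang 82.8 F [ 0.1 -0.5  0.2] w 16.5 gf 60.6 j6 -2.07
tcp rack -171.5 43.9 31.5
shift [ 0.1313 -0.012 ] -0.005
```

Request:
arm_command --rows '[[10,[0.02,0.001,-0.004],[0,0,0]],[10,[0.05,-0.003,-0.004],[0,0,0]],[10,[0.08,-0.007,-0.004],[0,0,0]],[10,[0.1,-0.0095,-0.004],[0,0,0]],[10,[0.115,-0.0115,-0.004],[0,0,0]],[10,[0.126,-0.0126,-0.004],[0,0,0]],[10,[0.126,-0.0126,-0.004],[0,0,0]],[10,[0.126,-0.0126,-0.004],[0,0,0]]]'

```text
time: 40.7
tool_pos: [0.443, -0.2062, 0.0292]
tool_rot: [-0.0, 0.063, 0.998, 0.0]
contact_force: [-1.1, -0.1, -0.6]
gripper_width: 0.191
grasp_force: 60.6
```

```bash
python3 - <<'E'
from h import *
f=grab('wrist'); pinpose(f); rk(-103,45.3,30)
E
```

```text
pin grip x [-164.7 -106.3] top z 0.0462
  x -159 ymid 45.6 z 0.0463
  x -144 ymid 45.6 z 0.0463
  x -129 ymid 45.5 z 0.0462
  x -114 ymid 45.6 z 0.0461
t 40.75 tcp [ 442.8 -206.2   29.1] close-ang 82.8 F [ 0.7 -0.1 -0.8] w 16.6 gf 60.6 j6 -2.03
tcp rack -134.5 45.0 29.1
shift [ 0.1044 -0.0121] 0.003
```

Request:
arm_command --rows '[[10,[0.015,-0.0015,0.001],[0,0,0]],[10,[0.03,-0.003,0.002],[0,0,0]],[10,[0.045,-0.005,0.002],[0,0,0]],[10,[0.06,-0.0065,0.002],[0,0,0]],[10,[0.075,-0.0085,0.002],[0,0,0]],[10,[0.086,-0.01,0.002],[0,0,0]],[10,[0.093,-0.011,0.002],[0,0,0]],[10,[0.093,-0.011,0.002],[0,0,0]]]'

```text
time: 41.42
tool_pos: [0.4708, -0.2096, 0.0298]
tool_rot: [-0.001, 0.063, 0.998, 0.0]
contact_force: [-2.1, -1.3, 0.0]
gripper_width: 0.191
grasp_force: 60.8
```

Request:
arm_command --rows '[[10,[0.004,-0.0005,0],[0,0,0]],[10,[0.008,-0.001,0],[0,0,0]],[10,[0.01,-0.001,0],[0,0,0]],[10,[0.01,-0.001,0],[0,0,0]]]'

```text
time: 41.75
tool_pos: [0.4709, -0.2095, 0.0294]
tool_rot: [-0.004, 0.063, 0.998, 0.001]
contact_force: [-12.3, 0.6, 7.7]
gripper_width: 0.194
grasp_force: 61.8
```

```bash
python3 - <<'E'
from h import *
f=grab('wrist'); pinpose(f); rk(-103,45.3,30)
E
```

```text
pin grip x [-136.8  -76.1] top z 0.0465
  x -131 ymid 45.9 z 0.0465
  x -114 ymid 45.6 z 0.0465
  x -97 ymid 45.8 z 0.0465
  x -81 ymid 45.8 z 0.0468
t 41.80 tcp [ 470.8 -209.5   29.4] close-ang 82.8 F [-12.5   0.8   7.7] w 16.5 gf 61.8 j6 -2.01
tcp rack -106.3 45.2 29.4
shift [ 0.0108 -0.0011] 0.002
```

Request:
arm_command --rows '[[10,[-0.006,0.0007,0],[0,0,0]],[10,[-0.006,0.0007,0],[0,0,0]],[16,[-0.006,0.0007,0],[0,0,0]],[18,[-0.006,0.0007,0],[0,0,0]],[22,[-0.006,0.0007,0],[0,0,0]],[30,[-0.006,0.0007,0],[0,0,0]],[30,[-0.006,0.0007,0],[0,0,0]],[30,[-0.006,0.0007,0.08],[0,0,0]],[30,[-0.05,0.006,0.2],[0,0,0]],[30,[-0.13,0.018,0.3],[0,0,0]],[30,[-0.13,0.1,0.33],[0,0,0]],[30,[-0.13,0.15,0.33],[0,0,0]]]'

```text
time: 42.8
tool_pos: [0.4369, -0.1656, 0.1335]
tool_rot: [0.004, 0.064, 0.998, -0.002]
contact_force: [0.7, 0.1, 0.4]
gripper_width: 0.354
grasp_force: 0.0
```

```bash
cat >> h.py <<'E'
def home(f):
    W=world(f); d=W[...,:2]*1000-O; rx=d@XR; ry=d@YR; z=W[...,2]*1000; c=f['color'].astype(int)
    for y0 in (126,46):
        m=(abs(ry-y0)<5)&(rx>-150)&(rx<-70)&(z>25)&(z<52)&(f['z_map']>0)&(c[...,1]<65)
        if m.sum()<50: print(y0,'no'); continue
        k=np.polyfit(rx[m],z[m],1); a,b=np.percentile(rx[m],[1,99]); zb=np.polyval(k,b); th=np.arctan(k[0])
        print(y0,'n',m.sum(),'droop %.3f top edge x %.1f..%.1f z %.1f'%(th,a,b,zb),'shoulder x %.1f z %.1f'%(b+15*np.sin(th),zb-15*np.cos(th)))
E
python3 - <<'E'
from h import *
rk(); f=grab('wrist'); home(f); save('w7.png',f['color'],1.4)
E
```

```text
t 42.80 tcp [ 436.9 -165.6  133.5] close-ang 82.7 F [0.7 0.1 0.4] w 30.2 gf 0.0 j6 -1.97
tcp rack -145.5 84.6 133.5
126 n 430 droop 0.187 top edge x -140.9..-100.0 z 41.1 shoulder x -97.2 z 26.4
46 n 416 droop 0.190 top edge x -140.9..-100.5 z 40.9 shoulder x -97.7 z 26.2
```

View pics/w7.png

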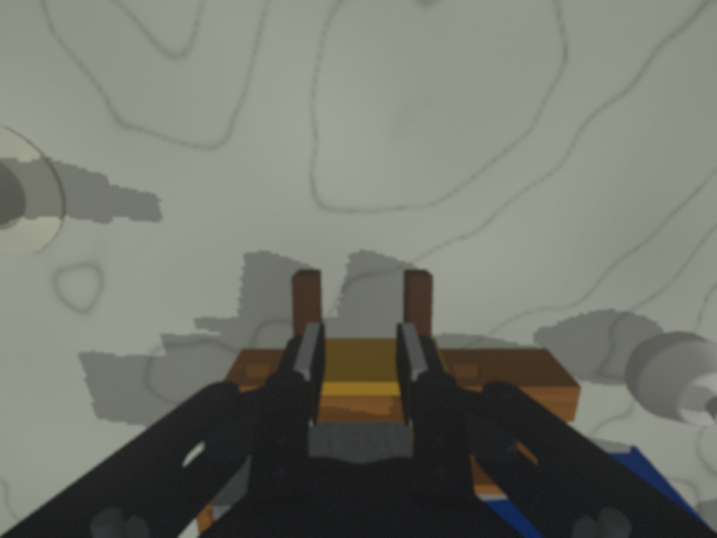

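Both pins sit alike, drooping about 0.19 rad with the shoulder about 2.5 mm off the plate. At that droop the grip's lower edge already rests on the plate, so they are fully home. I'll retreat and do a final check.

Request:
arm_command --rows '[[60,[-0.05,0,0.12],[0,0,0]],[60,[-0.1,0,0.25],[0,0,0]],[60,[-0.15,0,0.38],[0,0,0]],[60,[-0.15,0,0.5],[0,0,0]],[60,[-0.15,0,0.5],[0,0,0]],[60,[-0.15,0,0.5],[0,0,0]]]'

```text
time: 43.35
tool_pos: [0.3912, -0.1659, 0.2822]
tool_rot: [0.003, 0.063, 0.998, -0.002]
contact_force: [-0.1, 0.4, -0.6]
gripper_width: 0.701
grasp_force: 0.0
```

```bash
python3 - <<'E'
from h import *
st(); f=grab('wrist'); home(f); blobs(f,.108,.122,200,9000,'tops'); blobs(f,.138,.152,100,2000,'knob')
W=world(f)
f=grab('scene'); save('s5.png',f['color'][110:310,90:390],2.6); blobs(f,.1,.125,300,2e3,'sc'); blobs(f,.138,.152,40,90,'knob')
E
```

```text
t 43.35 tcp [ 391.2 -165.9  282.2] close-ang 82.8 F [-0.1  0.4 -0.6] w 59.8 gf 0.0 j6 -2.02
126 n 230 droop 0.175 top edge x -141.4..-84.4 z 43.5 shoulder x -81.8 z 28.8
46 n 236 droop 0.178 top edge x -141.2..-84.9 z 43.5 shoulder x -82.3 z 28.7
tops 3270 [244. 301.] c 578.3 -204.6  154.4 x 64.7 long-axis 84.9 rgb [124. 121. 113.]
knob 213 [297. 319.] c 583.7 -137.7  21.7 x 17.5 long-axis 85.6 rgb [114.  90.  40.]
sc 1008 [68. 51.] c -594.9 -205.0  562.0 x 38.6 long-axis 89.9 rgb [111. 100.  89.]
sc 1279 [194. 226.] c 580.5 -205.2  153.9 x 73.3 long-axis 82.8 rgb [134. 128. 122.]
sc 302 [250. 272.] c 759.4 -161.2  63.1 x 39.9 long-axis -31.2 rgb [ 88.  49. 113.]
knob 73 [201.  18.] c -583.2 395.7  137.0 x 62.2 long-axis 27.6 rgb [113. 112. 112.]
knob 89 [420.  39.] c 171.4 1121.5  104.4 x 49.1 long-axis 33.6 rgb [115. 115. 109.]
knob 45 [446. 124.] c 659.7 642.3  44.5 x 25.1 long-axis 88.9 rgb [49. 91. 59.]
knob 56 [486. 164.] c 844.8 571.1  33.2 x 20.9 long-axis 23.8 rgb [116. 115. 110.]
knob 58 [220. 208.] c 588.0 -137.9  22.1 x 20.5 long-axis -11.7 rgb [132. 108.  64.]
knob 51 [ 23. 223.] c 386.1 -548.6  26.3 x 15.2 long-axis 83.7 rgb [ 54. 109.  68.]
knob 45 [  3. 231.] c 395.6 -592.3  29.0 x 14.6 long-axis 18.3 rgb [ 44. 100.  59.]
```

View pics/s5.png

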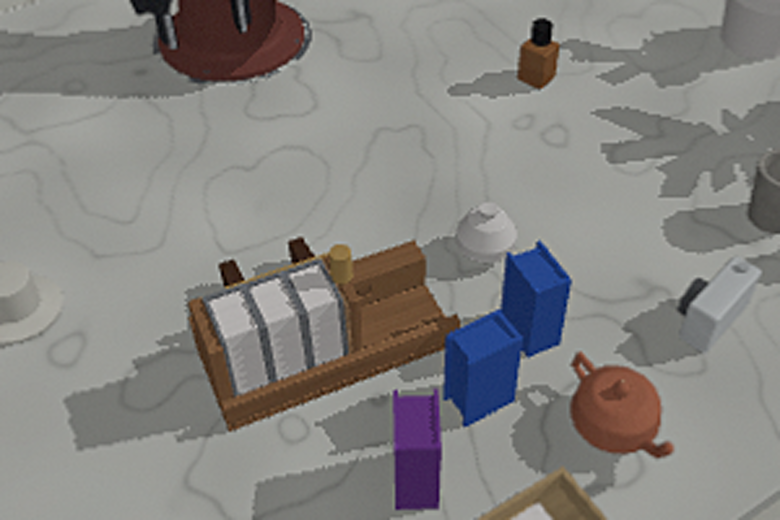

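The rack shows three tight books, both pins home at (230,270) and (300,250), and the ornaments in place. I'll take one precise look from above at the slider gap.

Request:
arm_command --rows '[[60,[0.12,-0.01,0],[0,0,0]],[60,[0.25,-0.02,0],[0,0,0]],[60,[0.38,-0.03,0],[0,0,0]],[60,[0.5,-0.03,0],[0,0,0]],[60,[0.6,-0.03,0],[0,0,0]],[60,[0.6,-0.03,0],[0,0,0]],[60,[0.6,-0.03,0],[0,0,0]],[60,[0.6,-0.03,0],[0,0,0]]]'

```text
time: 44.12
tool_pos: [0.569, -0.1735, 0.2765]
tool_rot: [-0.002, 0.063, 0.998, 0.001]
contact_force: [-1.1, 0.2, -0.2]
gripper_width: 0.702
grasp_force: 0.0
```

```bash
python3 - <<'E'
from h import *
st(); f=grab('wrist'); W=world(f); d=W[...,:2]*1000-O; rx=d@XR; ry=d@YR; z=W[...,2]*1000; c=f['color'].astype(int)
m=(z>140)&(z<152)&(abs(rx)<25)&(ry>90)&(ry<170)&(f['z_map']>0); print('knob',m.sum(),(rx[m].min()+rx[m].max())/2,(ry[m].min()+ry[m].max())/2)
m=(abs(z-64)<5)&(rx<-64)&(rx>-82)&(f['z_map']>0)&(ry>-10)&(ry<180); print('plate y',np.percentile(ry[m],[.5,99.5]),'centre->gap',np.percentile(ry[m],[.5,99.5]).mean()+34)
m=(abs(z-110)<4)&(rx>-28)&(rx<-14)&(f['z_map']>0)
for a,b in((-20,5),(100,150)):
    k=m&(ry>a)&(ry<b); print(a,np.percentile(ry[k],[1,99]))
r=(rx>-24)&(rx<-18)&(z>85)&(z<125)
for y in range(-16,142,2):
    k=r&(ry>=y)&(ry<y+2); print(y,k.sum(),z[k].mean().round(0) if k.any() else '',c[k].mean(0).round() if k.any() else '',end=' | ')
save('w8.png',f['color'][150:330,130:400],2.9)
E
```

```text
t 44.12 tcp [ 569.  -173.5  276.5] close-ang 82.8 F [-1.1  0.2 -0.2] w 59.9 gf 0.0 j6 -1.87
knob 314 -0.6640837835437559 130.13800825705985
plate y [ 30.66647577 145.69170308] centre->gap 122.17908942346784
-20 [-13.62716481   4.59215446]
100 [100.9760765  136.68114313]
-16 0   | -14 5 110.0 [121.  97.  73.] | -12 10 110.0 [125.  91.  58.] | -10 8 110.0 [125.  90.  56.] | -8 5 110.0 [120.  87.  55.] | -6 10 110.0 [109.  81.  54.] | -4 8 110.0 [103.  85.  68.] | -2 4 112.0 [105.  98.  91.] | 0 8 114.0 [107. 108. 106.] | 2 13 114.0 [130. 132. 129.] | 4 8 112.0 [170. 169. 162.] | 6 10 112.0 [186. 184. 176.] | 8 7 111.0 [187. 185. 177.] | 10 8 112.0 [186. 184. 176.] | 12 10 111.0 [186. 184. 176.] | 14 7 111.0 [190. 188. 179.] | 16 8 112.0 [184. 182. 174.] | 18 10 112.0 [186. 185. 176.] | 20 7 112.0 [189. 187. 178.] | 22 9 112.0 [185. 184. 176.] | 24 9 112.0 [184. 183. 174.] | 26 9 112.0 [188. 187. 178.] | 28 7 112.0 [182. 180. 173.] | 30 9 112.0 [178. 176. 168.] | 32 10 112.0 [155. 154. 148.] | 34 5 112.0 [129. 130. 126.] | 36 10 115.0 [114. 117. 116.] | 38 8 114.0 [108. 112. 112.] | 40 
[... 814 characters left out ...]
4 112.0 [186. 184. 175.] | 96 9 112.0 [181. 179. 171.] | 98 8 112.0 [186. 184. 175.] | 100 4 112.0 [186. 184. 175.] | 102 8 112.0 [186. 184. 175.] | 104 8 112.0 [187. 185. 176.] | 106 4 112.0 [188. 186. 177.] | 108 8 112.0 [188. 185. 177.] | 110 8 112.0 [180. 178. 170.] | 112 5 112.0 [161. 159. 151.] | 114 8 112.0 [138. 138. 133.] | 116 10 115.0 [115. 117. 114.] | 118 10 116.0 [108. 102.  94.] | 120 5 102.0 [110.  90.  68.] | 122 10 106.0 [111.  85.  56.] | 124 9 109.0 [105.  76.  47.] | 126 5 110.0 [115.  81.  47.] | 128 10 111.0 [120.  84.  48.] | 130 9 111.0 [122.  85.  48.] | 132 6 111.0 [124.  87.  49.] | 134 10 110.0 [125.  87.  48.] | 136 3 109.0 [124.  86.  48.] | 138 0   | 140 0   |
```

View pics/w8.png

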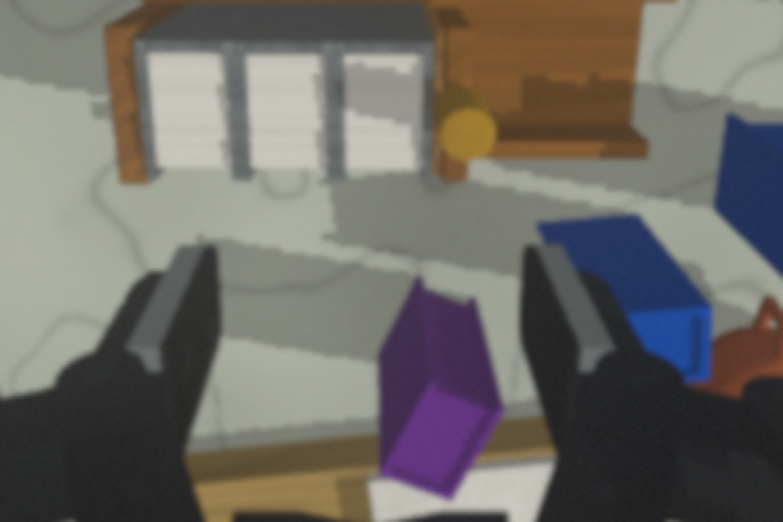

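The books' far face reads about 119.5 mm and the slider's pressing face about 121.5 mm. It seems to have crept back slightly, by 1–2 mm, which is still within the pin clearance. I'll press it gently again.

Request:
arm_command --rows '[[40,[0.058,0.116,0],[0,0,0]],[40,[0.058,0.116,0],[0,0,0]],[40,[0.058,0.116,-0.1],[0,0,0]],[40,[0.058,0.116,-0.2],[0,0,0]],[40,[0.058,0.116,-0.3],[0,0,0]],[40,[0.058,0.116,-0.4],[0,0,0]],[40,[0.058,0.116,-0.48],[0,0,0]],[40,[0.058,0.116,-0.505],[0,0,0]],[40,[0.058,0.116,-0.505],[0,0,0]],[40,[0.058,0.116,-0.505],[0,0,0]]]'

```text
time: 45.0
tool_pos: [0.5873, -0.1394, 0.1286]
tool_rot: [0.001, 0.063, 0.998, -0.0]
contact_force: [0.2, -0.9, 1.1]
gripper_width: 0.471
grasp_force: 0.0
```

Request:
arm_command --rows '[[40,[-0.001,-0.008,0],[0,0,0]],[40,[-0.002,-0.016,0],[0,0,0]],[40,[-0.0026,-0.021,0],[0,0,0]],[40,[-0.003,-0.024,0],[0,0,0]],[40,[-0.003,-0.024,0],[0,0,0]]]'

```text
time: 45.42
tool_pos: [0.5868, -0.1468, 0.1282]
tool_rot: [0.001, 0.063, 0.998, -0.0]
contact_force: [-0.4, 1.1, -0.0]
gripper_width: 0.466
grasp_force: 0.0
```

```bash
python3 - <<'E'
from h import *
rk()
E
```

```text
t 45.42 tcp [ 586.8 -146.8  128.2] close-ang 82.8 F [-0.4  1.1 -0. ] w 39.8 gf 0.0 j6 -1.81
tcp rack 0.9 122.0 128.2
```

Request:
arm_command --rows '[[40,[-0.0003,-0.002,0],[0,0,0]],[40,[-0.0006,-0.004,0],[0,0,0]],[40,[-0.0006,-0.004,0],[0,0,0]]]'

```text
time: 45.67
tool_pos: [0.5862, -0.1476, 0.1274]
tool_rot: [-0.0, 0.063, 0.998, -0.0]
contact_force: [-0.2, -0.2, -0.0]
gripper_width: 0.468
grasp_force: 0.0
```

Request:
arm_command --rows '[[40,[-0.0003,-0.002,0],[0,0,0]],[40,[-0.0006,-0.004,0],[0,0,0]],[40,[-0.0006,-0.004,0],[0,0,0]]]'

```text
time: 45.92
tool_pos: [0.5861, -0.1481, 0.1273]
tool_rot: [-0.0, 0.063, 0.998, 0.001]
contact_force: [0.5, 3.1, 0.2]
gripper_width: 0.466
grasp_force: 1.5
```

Request:
arm_command --rows '[[40,[-0.0003,-0.002,0],[0,0,0]],[40,[-0.0006,-0.004,0],[0,0,0]],[40,[-0.0006,-0.004,0],[0,0,0]]]'

```text
time: 46.17
tool_pos: [0.586, -0.1484, 0.1273]
tool_rot: [0.0, 0.063, 0.998, 0.002]
contact_force: [1.4, 6.1, 0.3]
gripper_width: 0.472
grasp_force: 3.3
```

Request:
arm_command --rows '[[40,[-0.0003,-0.002,0],[0,0,0]],[40,[-0.0006,-0.004,0],[0,0,0]],[40,[-0.0006,-0.004,0],[0,0,0]]]'

```text
time: 46.42
tool_pos: [0.586, -0.1485, 0.1273]
tool_rot: [0.0, 0.063, 0.998, 0.003]
contact_force: [2.0, 10.0, 0.7]
gripper_width: 0.471
grasp_force: 4.9
```

Force rises at once at the same spot as before (-148.3 mm), so the slider had not moved and the row is tight. I'll press briefly to about 15 N, back off gently and leave.

Request:
arm_command --rows '[[40,[-0.0006,-0.004,0],[0,0,0]],[40,[-0.0008,-0.006,0],[0,0,0]],[40,[-0.0008,-0.006,0],[0,0,0]]]'

```text
time: 46.67
tool_pos: [0.586, -0.1487, 0.1272]
tool_rot: [0.0, 0.063, 0.998, 0.004]
contact_force: [2.5, 14.5, -0.1]
gripper_width: 0.469
grasp_force: 7.3
```

Request:
arm_command --rows '[[40,[0,0.005,0],[0,0,0]],[40,[0.002,0.015,0],[0,0,0]],[40,[0.004,0.03,0],[0,0,0]],[40,[0.0045,0.036,0],[0,0,0]],[40,[0.0045,0.036,0],[0,0,0]],[40,[0.0045,0.036,0.08],[0,0,0]],[40,[0.0045,0.036,0.2],[0,0,0]],[40,[0.0045,0.036,0.33],[0,0,0]],[40,[-0.06,0.036,0.43],[0,0,0]],[40,[-0.1,0.036,0.5],[0,0,0]],[40,[-0.1,0.036,0.5],[0,0,0]],[40,[-0.1,0.036,0.5],[0,0,0]]]'

```text
time: 47.67
tool_pos: [0.5559, -0.1429, 0.2798]
tool_rot: [0.002, 0.063, 0.998, -0.001]
contact_force: [-0.5, -0.0, -0.7]
gripper_width: 0.469
grasp_force: 0.0
```

```bash
python3 - <<'E'
from h import *
rk(); f=grab('wrist'); W=world(f); d=W[...,:2]*1000-O; rx=d@XR; ry=d@YR; z=W[...,2]*1000
m=(z>140)&(z<152)&(abs(rx)<25)&(ry>90)&(ry<170)&(f['z_map']>0); print('knob',(rx[m].min()+rx[m].max())/2,(ry[m].min()+ry[m].max())/2); home(f)
for y in range(104,142,2):
    k=(rx>-24)&(rx<-16)&(z>40)&(z<125)&(ry>=y)&(ry<y+2); print(y,z[k].min().round(0) if k.any() else '',end=' | ')
E
```

```text
t 47.67 tcp [ 555.9 -142.9  279.8] close-ang 82.7 F [-0.5 -0.  -0.7] w 40.1 gf 0.0 j6 -1.83
tcp rack -30.2 122.0 279.8
knob -0.3991494506310307 130.65825397735998
126 n 296 droop 0.171 top edge x -137.3..-84.2 z 43.4 shoulder x -81.6 z 28.7
46 n 315 droop 0.166 top edge x -137.3..-83.0 z 43.5 shoulder x -80.5 z 28.7
104 111.0 | 106 111.0 | 108 111.0 | 110 111.0 | 112 111.0 | 114 111.0 | 116 114.0 | 118 113.0 | 120 62.0 | 122 105.0 | 124 105.0 | 126 109.0 | 128 109.0 | 130 109.0 | 132 110.0 | 134 109.0 | 136  | 138  | 140  |
```

```bash
python3 - <<'E'
from h import *
f=load('wrist'); W=world(f); d=W[...,:2]*1000-O; rx=d@XR; ry=d@YR; z=W[...,2]*1000
for r in range(0,384):
    k=np.where((abs(ry[r]-120)<7)&(abs(rx[r])<30)&(z[r]>12)&(z[r]<125))[0]
    if len(k)>4 and r%5==0: print(r,[(round(ry[r,i],1),round(z[r,i])) for i in k])
for y0 in(40,80): 
    k=(abs(ry-y0)<5)&(abs(rx)<28)&(z>12)&(z<125); print(y0,'min z',np.percentile(z[k],[0,1,5]))
k=(abs(ry-120)<4)&(abs(rx)<28)&(z>12)&(z<125); print(120,np.percentile(z[k],[0,1,5,10,20]),k.sum())
E
```

```text
165 [(np.float64(113.7), 53), (np.float64(115.1), 55), (np.float64(116.5), 54), (np.float64(117.9), 55), (np.float64(119.3), 54), (np.float64(120.7), 52)]
170 [(np.float64(113.1), 84), (np.float64(114.4), 83), (np.float64(115.7), 84), (np.float64(117.0), 85), (np.float64(118.3), 84), (np.float64(119.6), 82), (np.float64(120.8), 64)]
175 [(np.float64(113.7), 108), (np.float64(114.9), 108), (np.float64(116.1), 109), (np.float64(117.4), 109), (np.float64(118.6), 110), (np.float64(119.8), 110), (np.float64(120.8), 65), (np.float64(122.2), 107), (np.float64(123.4), 106), (np.float64(124.6), 108), (np.float64(125.8), 109)]
180 [(np.float64(113.8), 115), (np.float64(115.0), 115), (np.float64(116.2), 116), (np.float64(117.4), 115), (np.float64(118.6), 115), (np.float64(119.8), 113), (np.float64(120.8), 66), (np.float64(122.2), 107), (np.float64(123.4), 107), (np.float64(124.6), 106), (np.float64(125.8), 108)]
185 [(np.float64(113.7), 112), (np.float64(114.9), 113), (np.float64(116.2), 116), (np.float64(117.4), 115), (np.float64(118.6), 115), (np.float64(119.8), 114), (np.float64(120.7), 67),
[... 777 characters left out ...]
64(119.7), 114)]
205 [(np.float64(113.4), 111), (np.float64(114.7), 111), (np.float64(116.0), 116), (np.float64(117.2), 115), (np.float64(118.5), 115)]
210 [(np.float64(113.4), 112), (np.float64(114.6), 111), (np.float64(115.9), 115), (np.float64(117.2), 116), (np.float64(118.4), 114), (np.float64(119.7), 115)]
215 [(np.float64(113.3), 113), (np.float64(114.6), 113), (np.float64(115.9), 115), (np.float64(117.1), 115), (np.float64(118.4), 115), (np.float64(119.7), 116), (np.float64(122.1), 106), (np.float64(123.4), 105)]
40 min z [110.31299062 110.81661768 111.47306861]
80 min z [109.96087209 110.32890674 110.95103499]
120 [ 62.43096681  63.6638827   66.21283773  67.94389098 106.39644888] 228
```

```bash
python3 - <<'E'
from h import *
f=load('wrist'); C=-f['R'].T@f['t']*1000; d=C[:2]-O; print('cam rack',d@XR,d@YR,C[2])
W=world(f); d=W[...,:2]*1000-O; rx=d@XR; ry=d@YR; z=W[...,2]*1000; cy=(C[:2]-O)@YR; cx=(C[:2]-O)@XR
for r in range(170,200,3):
    k=np.where((abs(ry[r]-120.5)<2.5)&(z[r]>12)&(z[r]<125))[0]
    # where each ray crosses z=114 and z=105
    print(r,[(round(rx[r,i]),round(ry[r,i],1),round(z[r,i]),'ray@114: %.2f'%(cy+(ry[r,i]-cy)*(C[2]-114)/(C[2]-z[r,i]))) for i in k], f['color'][r,k].tolist())
E
```

```text
cam rack -110.4726799508798 122.4798233597968 422.57692019704524
170 [(-29, np.float64(118.3), 84, 'ray@114: 118.65'), (-29, np.float64(119.6), 82, 'ray@114: 119.84'), (-24, np.float64(120.8), 64, 'ray@114: 121.02'), (-32, np.float64(122.2), 96, 'ray@114: 122.20')] [[70, 71, 68], [71, 69, 65], [78, 70, 60], [88, 71, 54]]
173 [(-29, np.float64(118.5), 99, 'ray@114: 118.63'), (-29, np.float64(119.7), 99, 'ray@114: 119.82'), (-20, np.float64(120.8), 66, 'ray@114: 121.01'), (-31, np.float64(122.2), 106, 'ray@114: 122.20')] [[73, 71, 70], [74, 71, 67], [88, 76, 64], [100, 81, 59]]
176 [(-29, np.float64(118.6), 114, 'ray@114: 118.62'), (-29, np.float64(119.8), 114, 'ray@114: 119.81'), (-16, np.float64(120.8), 66, 'ray@114: 121.00'), (-27, np.float64(122.2), 106, 'ray@114: 122.20')] [[84, 85, 84], [85, 83, 78], [96, 83, 70], [112, 88, 63]]
179 [(-25, np.float64(118.6), 115, 'ray@114: 118.60'), (-25, np.float64(119.8), 115, 'ray@114: 119.80'), (-12, np.float64(120.8), 66, 'ray@114: 120.99'), (-23, np.float64(122.2), 107, 'ray@114: 122.19')] [[99, 102, 100], [93, 91, 88], [96, 85, 73], [106, 
[... 808 characters left out ...]
, np.float64(118.5), 115, 'ray@114: 118.53'), (-11, np.float64(119.8), 115, 'ray@114: 119.74'), (5, np.float64(120.7), 68, 'ray@114: 120.96'), (-8, np.float64(122.2), 107, 'ray@114: 122.17')] [[79, 80, 78], [79, 77, 71], [92, 79, 65], [109, 87, 63]]
194 [(-7, np.float64(118.5), 115, 'ray@114: 118.51'), (-7, np.float64(119.7), 115, 'ray@114: 119.73'), (9, np.float64(120.7), 68, 'ray@114: 120.95'), (-6, np.float64(122.2), 114, 'ray@114: 122.17')] [[77, 78, 76], [75, 73, 66], [82, 72, 58], [90, 76, 48]]
197 [(-3, np.float64(118.5), 115, 'ray@114: 118.49'), (-3, np.float64(119.7), 116, 'ray@114: 119.72'), (-5, np.float64(121.0), 120, 'ray@114: 120.94')] [[82, 82, 77], [83, 77, 64], [89, 76, 51]]
```

Only a hairline seam (well under 1 mm) remains at the cork, probably from letting go fast. I'll press once more and unload slowly so it stays in contact.

Request:
arm_command --rows '[[40,[0.05,0.007,0],[0,0,0]],[40,[0.102,0.014,0],[0,0,0]],[40,[0.102,0.014,-0.1],[0,0,0]],[40,[0.102,0.014,-0.2],[0,0,0]],[40,[0.102,0.014,-0.3],[0,0,0]],[40,[0.102,0.014,-0.4],[0,0,0]],[40,[0.102,0.014,-0.48],[0,0,0]],[40,[0.102,0.014,-0.505],[0,0,0]],[40,[0.102,0.014,-0.505],[0,0,0]],[40,[0.102,0.014,-0.505],[0,0,0]]]'

```text
time: 48.55
tool_pos: [0.5858, -0.1379, 0.1253]
tool_rot: [-0.001, 0.063, 0.998, 0.0]
contact_force: [0.8, -0.1, 0.6]
gripper_width: 0.467
grasp_force: 0.0
```

Request:
arm_command --rows '[[40,[-0.001,-0.008,0],[0,0,0]],[40,[-0.002,-0.016,0],[0,0,0]],[40,[-0.0026,-0.021,0],[0,0,0]],[40,[-0.003,-0.024,0],[0,0,0]],[40,[-0.003,-0.026,0],[0,0,0]],[40,[-0.0035,-0.028,0],[0,0,0]],[40,[-0.0035,-0.03,0],[0,0,0]],[40,[-0.004,-0.032,0],[0,0,0]],[40,[-0.004,-0.034,0],[0,0,0]],[40,[-0.0045,-0.036,0],[0,0,0]],[40,[-0.0045,-0.038,0],[0,0,0]],[40,[-0.005,-0.04,0],[0,0,0]]]'

```text
time: 49.55
tool_pos: [0.5847, -0.1482, 0.1258]
tool_rot: [-0.0, 0.063, 0.998, 0.002]
contact_force: [1.1, 7.9, 0.4]
gripper_width: 0.464
grasp_force: 4.0
```

Request:
arm_command --rows '[[40,[-0.0003,-0.002,0],[0,0,0]],[40,[-0.0005,-0.004,0],[0,0,0]],[40,[-0.0005,-0.004,0],[0,0,0]]]'

```text
time: 49.8
tool_pos: [0.5847, -0.1483, 0.1258]
tool_rot: [0.0, 0.063, 0.998, 0.003]
contact_force: [0.4, 9.6, 1.3]
gripper_width: 0.467
grasp_force: 4.9
```

Request:
arm_command --rows '[[40,[-0.0005,-0.004,0],[0,0,0]],[40,[-0.001,-0.008,0],[0,0,0]],[40,[-0.001,-0.008,0],[0,0,0]],[40,[-0.001,-0.008,0],[0,0,0]]]'

```text
time: 50.13
tool_pos: [0.5847, -0.1486, 0.1257]
tool_rot: [0.0, 0.062, 0.998, 0.005]
contact_force: [2.2, 16.6, 1.9]
gripper_width: 0.466
grasp_force: 8.0
```

Request:
arm_command --rows '[[40,[0,0.001,0],[0,0,0]],[40,[0,0.003,0],[0,0,0]],[40,[0.0005,0.005,0],[0,0,0]],[40,[0.0008,0.007,0],[0,0,0]],[40,[0.001,0.009,0],[0,0,0]],[40,[0.0012,0.011,0],[0,0,0]],[40,[0.0015,0.013,0],[0,0,0]],[40,[0.002,0.015,0],[0,0,0]],[40,[0.002,0.017,0],[0,0,0]],[40,[0.0025,0.019,0],[0,0,0]],[40,[0.0027,0.021,0],[0,0,0]],[40,[0.003,0.024,0],[0,0,0]]]'

```text
time: 51.13
tool_pos: [0.5849, -0.1471, 0.1259]
tool_rot: [0.0, 0.063, 0.998, -0.001]
contact_force: [0.3, -0.5, -0.0]
gripper_width: 0.464
grasp_force: 0.0
```

Request:
arm_command --rows '[[40,[0.001,0.008,0],[0,0,0]],[40,[0.0015,0.013,0],[0,0,0]],[40,[0.0015,0.013,0],[0,0,0]],[40,[0.0015,0.013,0.08],[0,0,0]],[40,[0.0015,0.013,0.2],[0,0,0]],[40,[0.0015,0.013,0.33],[0,0,0]],[40,[-0.06,0.013,0.45],[0,0,0]],[40,[-0.1,0.013,0.505],[0,0,0]],[40,[-0.1,0.013,0.505],[0,0,0]],[40,[-0.1,0.013,0.505],[0,0,0]]]'

```text
time: 51.97
tool_pos: [0.5554, -0.1428, 0.2791]
tool_rot: [0.002, 0.063, 0.998, -0.001]
contact_force: [-0.4, -0.2, -0.3]
gripper_width: 0.464
grasp_force: 0.0
```

```bash
python3 - <<'E'
from h import *
rk(); f=grab('wrist'); C=-f['R'].T@f['t']*1000; W=world(f); d=W[...,:2]*1000-O; rx=d@XR; ry=d@YR; z=W[...,2]*1000; cy=(C[:2]-O)@YR; print('cam y',cy)
m=(z>140)&(z<152)&(abs(rx)<25)&(ry>90)&(ry<170)&(f['z_map']>0); print('knob',(ry[m].min()+ry[m].max())/2); home(f)
for r in range(170,200,6):
    k=np.where((abs(ry[r]-120.5)<3)&(z[r]>12)&(z[r]<125))[0]; print(r,[(round(rx[r,i]),round(float(ry[r,i]),1),round(z[r,i])) for i in k])
E
```

```text
t 51.97 tcp [ 555.4 -142.8  279.1] close-ang 82.8 F [-0.4 -0.2 -0.3] w 39.6 gf 0.0 j6 -1.83
tcp rack -30.7 122.0 279.1
cam y 122.45259732148916
knob 130.84213452655263
126 n 345 droop 0.172 top edge x -138.0..-83.7 z 43.6 shoulder x -81.1 z 28.8
46 n 318 droop 0.170 top edge x -138.0..-83.6 z 43.5 shoulder x -81.1 z 28.8
170 [(-29, 118.4, 81), (-29, 119.7, 79), (-23, 121.0, 55), (-32, 122.4, 94)]
176 [(-29, 117.6, 111), (-29, 118.8, 111), (-28, 120.0, 109), (-14, 120.9, 54), (-28, 122.4, 107)]
182 [(-23, 117.6, 115), (-23, 118.8, 116), (-21, 119.9, 111), (-6, 120.9, 56), (-20, 122.4, 107)]
188 [(-15, 117.6, 116), (-15, 118.7, 114), (-14, 119.9, 110), (3, 120.9, 57), (-12, 122.4, 106)]
194 [(-8, 118.7, 116), (-6, 119.9, 112), (11, 120.9, 60), (-5, 122.4, 107)]
```

Pressing stalls at the same place every time, so the row is tight. As a last step I'll nudge each pin's rear end with closed fingers to make sure it is seated.

Request:
arm_command --rows '[[0,[-0.13,0.02,0],[0,0,0]],[0,[-0.26,0.04,0],[0,0,0]],[0,[-0.39,0.06,0],[0,0,0]],[0,[-0.476,0.074,0],[0,0,0]],[0,[-0.476,0.074,-0.12],[0,0,0]],[0,[-0.476,0.074,-0.25],[0,0,0]],[0,[-0.476,0.074,-0.38],[0,0,0]],[0,[-0.476,0.074,-0.51],[0,0,0]],[0,[-0.476,0.074,-0.64],[0,0,0]],[0,[-0.476,0.074,-0.76],[0,0,0]],[0,[-0.476,0.074,-0.86],[0,0,0]],[0,[-0.476,0.074,-0.86],[0,0,0]]]'

```text
time: 53.02
tool_pos: [0.4049, -0.1166, 0.0105]
tool_rot: [-0.008, 0.063, 0.998, 0.004]
contact_force: [-0.7, 0.8, -0.7]
gripper_width: -0.004
grasp_force: 0.0
```

```bash
python3 - <<'E'
from h import *
rk(-154,126,20)
E
```

```text
t 53.02 tcp [ 404.9 -116.6   10.5] close-ang 82.8 F [-0.7  0.8 -0.7] w -0.3 gf 0.0 j6 -1.90
tcp rack -183.3 129.1 10.5
shift [ 0.0956 -0.0226] 0.0317
```

Request:
arm_command --rows '[[0,[0.015,-0.002,0.01],[0,0,0]],[0,[0.03,-0.004,0.01],[0,0,0]],[0,[0.045,-0.006,0.01],[0,0,0]],[0,[0.055,-0.007,0.01],[0,0,0]],[0,[0.055,-0.007,0.01],[0,0,0]],[0,[0.055,-0.007,0.01],[0,0,0]]]'

```text
time: 53.52
tool_pos: [0.4298, -0.1228, 0.0238]
tool_rot: [0.001, 0.063, 0.998, -0.0]
contact_force: [0.2, 0.2, 0.4]
gripper_width: -0.001
grasp_force: 0.0
```

```bash
python3 - <<'E'
from h import *
rk(-154,126,20)
E
```

```text
t 53.52 tcp [ 429.8 -122.8   23.8] close-ang 82.8 F [0.2 0.2 0.4] w -0.1 gf 0.0 j6 -1.89
tcp rack -157.8 126.2 23.8
shift [ 0.0126 -0.0021] -0.0126
```

Request:
arm_command --rows '[[0,[0.006,-0.0008,0],[0,0,0]],[0,[0.012,-0.0015,0],[0,0,0]],[0,[0.016,-0.002,0],[0,0,0]],[0,[0.018,-0.0023,0],[0,0,0]],[0,[0.018,-0.0023,0],[0,0,0]]]'

```text
time: 53.93
tool_pos: [0.4341, -0.123, 0.0224]
tool_rot: [-0.0, 0.063, 0.998, 0.0]
contact_force: [-0.4, -0.5, 0.2]
gripper_width: -0.002
grasp_force: 0.0
```

Request:
arm_command --rows '[[0,[0.003,-0.0004,0],[0,0,0]],[0,[0.006,-0.0008,0],[0,0,0]],[0,[0.006,-0.0008,0],[0,0,0]]]'

```text
time: 54.18
tool_pos: [0.436, -0.1233, 0.0224]
tool_rot: [0.0, 0.063, 0.998, -0.0]
contact_force: [0.6, -0.1, 0.6]
gripper_width: -0.001
grasp_force: 0.0
```

Request:
arm_command --rows '[[0,[0.003,-0.0004,0],[0,0,0]],[0,[0.006,-0.0008,0],[0,0,0]],[0,[0.006,-0.0008,0],[0,0,0]]]'

```text
time: 54.43
tool_pos: [0.4365, -0.1231, 0.0218]
tool_rot: [-0.002, 0.063, 0.998, 0.0]
contact_force: [-4.0, -0.0, 0.8]
gripper_width: 0.001
grasp_force: 2.1
```

Request:
arm_command --rows '[[0,[0.004,-0.0005,0],[0,0,0]],[0,[0.009,-0.001,0],[0,0,0]],[0,[0.009,-0.001,0],[0,0,0]]]'

```text
time: 54.68
tool_pos: [0.4368, -0.1227, 0.0208]
tool_rot: [-0.005, 0.063, 0.998, 0.001]
contact_force: [-11.1, 1.6, 4.3]
gripper_width: 0.003
grasp_force: 5.8
```

Request:
arm_command --rows '[[0,[-0.03,0.004,0],[0,0,0]],[0,[-0.07,0.009,0],[0,0,0]],[0,[-0.075,-0.08,0],[0,0,0]],[0,[-0.085,-0.18,0],[0,0,0]],[0,[-0.095,-0.25,0],[0,0,0]],[0,[-0.095,-0.256,0],[0,0,0]],[0,[-0.075,-0.258,0],[0,0,0]],[0,[-0.065,-0.2585,0],[0,0,0]],[0,[-0.065,-0.2585,0],[0,0,0]],[0,[-0.065,-0.2585,0],[0,0,0]]]'

```text
time: 55.52
tool_pos: [0.4213, -0.2004, 0.0223]
tool_rot: [0.0, 0.062, 0.998, 0.0]
contact_force: [0.3, 0.4, -0.7]
gripper_width: 0.004
grasp_force: 0.0
```

```bash
python3 - <<'E'
from h import *
rk(-152.5,46,22)
E
```

```text
t 55.52 tcp [ 421.3 -200.4   22.3] close-ang 82.9 F [ 0.3  0.4 -0.7] w 0.3 gf 0.0 j6 -2.05
tcp rack -156.6 48.0 22.3
shift [ 0.0127 -0.0084] -0.0011
```

Request:
arm_command --rows '[[0,[0.005,-0.005,0],[0,0,0]],[0,[0.01,-0.007,0],[0,0,0]],[0,[0.015,-0.0078,0],[0,0,0]],[0,[0.018,-0.008,0],[0,0,0]],[0,[0.018,-0.008,0],[0,0,0]]]'

```text
time: 55.93
tool_pos: [0.4262, -0.2036, 0.0223]
tool_rot: [-0.0, 0.063, 0.998, 0.0]
contact_force: [-0.9, -0.7, 1.2]
gripper_width: 0.0
grasp_force: 0.4
```

Request:
arm_command --rows '[[0,[0.003,-0.0004,0],[0,0,0]],[0,[0.007,-0.0009,0],[0,0,0]],[0,[0.007,-0.0009,0],[0,0,0]]]'

```text
time: 56.18
tool_pos: [0.4266, -0.2033, 0.0216]
tool_rot: [-0.003, 0.063, 0.998, 0.001]
contact_force: [-6.9, 0.6, 2.5]
gripper_width: -0.0
grasp_force: 3.2
```

Request:
arm_command --rows '[[0,[0.003,-0.0004,0],[0,0,0]],[0,[0.007,-0.0009,0],[0,0,0]],[0,[0.007,-0.0009,0],[0,0,0]]]'

```text
time: 56.43
tool_pos: [0.4267, -0.2031, 0.0209]
tool_rot: [-0.005, 0.063, 0.998, 0.001]
contact_force: [-12.5, 1.4, 4.6]
gripper_width: -0.002
grasp_force: 6.1
```

Both pins are firm against the plate. I'll back off, check and hand in.

Request:
arm_command --rows '[[0,[-0.03,0.004,0],[0,0,0]],[0,[-0.08,0.01,0],[0,0,0]],[0,[-0.08,0.01,0.12],[0,0,0]],[0,[-0.08,0.01,0.25],[0,0,0]],[0,[-0.08,0.05,0.4],[0,0,0]],[0,[-0.08,0.1,0.55],[0,0,0]],[0,[-0.08,0.1,0.6],[0,0,0]],[0,[-0.08,0.1,0.6],[0,0,0]],[0,[-0.08,0.1,0.6],[0,0,0]]]'

```text
time: 57.18
tool_pos: [0.4078, -0.1749, 0.205]
tool_rot: [0.003, 0.063, 0.998, -0.001]
contact_force: [-1.0, -0.4, -0.6]
gripper_width: -0.002
grasp_force: 0.0
```

```bash
python3 - <<'E'
from h import *
st(); f=grab('wrist'); home(f)
f=grab('scene'); blobs(f,.1,.125,300,2e3,'sc')
save('s6.png',f['color'][110:310,90:390],2.6)
E
```

```text
t 57.18 tcp [ 407.8 -174.9  205. ] close-ang 82.8 F [-1.  -0.4 -0.6] w -0.2 gf 0.0 j6 -2.02
126 n 363 droop 0.173 top edge x -141.0..-84.3 z 43.5 shoulder x -81.7 z 28.7
46 n 341 droop 0.185 top edge x -141.0..-88.3 z 43.0 shoulder x -85.6 z 28.2
sc 899 [60. 53.] c -594.1 -244.1  482.8 x 37.8 long-axis 89.6 rgb [110.  99.  89.]
sc 1264 [194. 226.] c 579.9 -204.9  154.2 x 71.5 long-axis 82.8 rgb [134. 128. 122.]
```

View pics/s6.png

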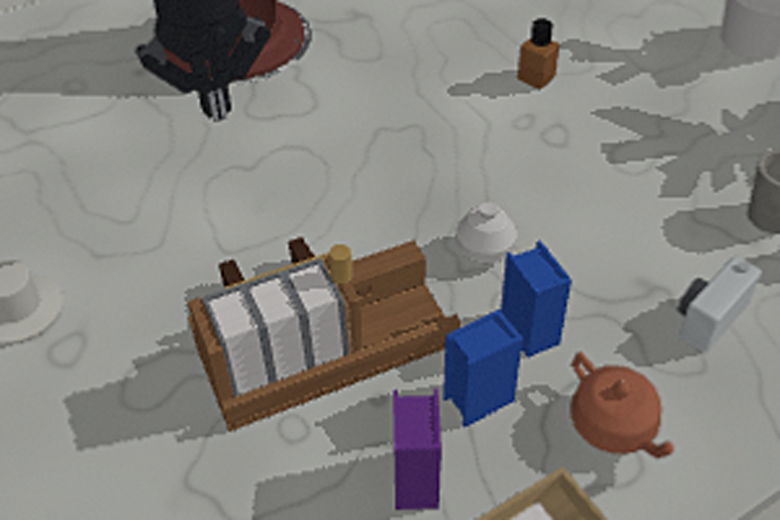

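The final view shows three books tight in the rack, both pins home at (232,272) and (300,250), ornaments untouched, and the arm clear.

```bash
python3 -c "
from plant import manip; print(manip.job_done())"
```

```text
the job is handed in; nothing more can be done
None
```

I handed the job in at about 57 s: all three grey books stand in the rack with the sliding end pressed shut at about 17 N, both lock pins are pushed home, and the ornaments were left where they were. The cameras show a possible hairline seam of about 1 mm or less at the cork, and I re-pressed the slider twice (no movement seen) after the pins were in.

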